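# Put the breakfast portions away in the sliding-cover condiment box

### The arm

A 6-joint arm with a two-finger parallel gripper is mounted at the origin on the work surface. World frame = base frame: x ahead of the robot, y to its left, z up, the work surface at z = 0. Lengths are in m, angles in rad, forces in N, time in s.
With the tool pointing down it reaches from about 0.35 to 0.775 m from the base axis. Payload 5.5 kg.
Tool frame: the origin (TCP) lies at the very end of the fingers, on their centre line; the grasp point (between the pads) lies 19 mm behind it; x points along the fingers, y is the direction in which the jaws open and shut, and the axes are right-handed (so a half turn about x gives the same grasp; the last joint's range is limited). The gripper opens to 85 mm and grips with 20 to 120 N. Pads are 22 mm wide; open, the fingers measure 114 mm over their backs; the gripper's body (76 mm by 85 mm) begins 54 mm behind the grasp point. The pads swing forward as they close: fully open they stand 13 mm farther back than shut.
Start: joints at [0.994, 0.313, 0.046, 1.304, 0, 1.431], TCP at [0.243, 0.521, 0.231] pointing down, gripper open.
Joint ranges: [-2.76, 2.76], [-0.86, 1.69], [-1.03, 1.26], [-2.2, 2.34], [-1.47, 1.5], [-3.14, 3.14]. Speed limits (rad/s): [2.57, 2.57, 3.14, 3.14, 3.14, 3.14].

### API

Orientations are given as a unit quaternion [w, x, y, z].
In Python, from workcell import env gives the robot as it stands.
- The arm moves only by the tool drive_tool, never from a script. Its argument "plan" is a list that holds one entry, the list of rows, each a list of 7 numbers: the shift along the tool's x, y, z in cm, then the turn, a rotation vector about the tool's x, y, z in degrees, then the opening, from 0 (shut) to 1 (fully open). In form: [[[tx, ty, tz, wx, wy, wz, fingers], ...]]. A call has exactly 5 rows; each row shifts and turns the commanded pose from where the row before left it, along the tool's axes as they then stand; what a row does not reach is not made up. A row lasts 1/12 s, in which the tool goes at most 41.7 mm and 7.16 degrees, less where a joint would pass 70% of its speed; a pose out of reach is approached as far as the arm can. A call with a gripper value outside its range is refused whole. The fingers move at their own pace and stop on an object; "squeeze" is the grip in N (left out, the last holds). Time passes only in rows, so rows that do not move let the fingers close, or fill a call up. It gives the time, the measured TCP pose, the force and the opening at its end, in the units of the state.
- env.get_state(): the state, without advancing time (a new reading comes with each control period).
- env.read_camera(name): name is "side" or "top" or "wrist"; returns the picture (384x512x3 uint8, red, green, blue); there is no depth.
- env.camera_model(name): a dict with "camera_matrix" (3x3 intrinsics, pixels), "k1" (the pictures are not rectified: a ray, as slopes to the right and down, at radius r is drawn at 1 + k1 r^2 times it, then the intrinsics apply), "camera_from_world" (4x4, takes a point from world to camera coordinates); the wrist camera has in their place "T_tool_cam" (4x4, takes a point from camera to tool coordinates, whose origin is the TCP and whose axes are the tool frame's). Camera axes: x right, y down, z forward; pixel columns grow to the right and rows downward; lengths in m; the calibration is good to about 2 mm. A picture is of the moment at which its call begins: read the wrist's pose just before it. camera_model takes no time and is no camera call.
- env.hand_in(): hands the job in, once; it reports no verdict.
The state is a dict: "clock": time; "joint_pos": joint angles; "qvel": joint speeds; "tau": joint torques, N m; "tcp_pos": TCP position; "orientation": TCP orientation; "wrist_force": force on the tool from outside, world axes, zero at the start; "ft_torque": the same for the moment, N m; "finger_gap": finger opening in m.
Only numpy, scipy, OpenCV 4.12 (cv2) and the standard library are available. Lean on these libraries where they do the work, as an engineer would, in place of code of your own. Each camera call takes 0.05 s, during which the arm holds its last target.

### The job

Breakfast is over: slide the cover of the condiment box all the way back, move the empty ramekin left in the box to the steel tray, and sort every jam pot and butter tub on the counter into its two wells, the round pots into the well behind the round white tile, the rectangular tubs into the well behind the oblong white tile, all lying flat on the floor of the well. Then slide the cover fully shut again. Leave the carafe, the tumbler and the bowl where they are.

Things in the scene. Friction and masses are not known exactly. Their poses are not given: they have to be found in the camera images.
- box: Black condiment box fixed on the counter, x = -139 to 279 mm, y = +-113 mm. Origin at counter height under the middle between its two wells; x = direction in which the cover slides back (away from the robot within 0.2 rad), y left, z up. Solid front ledge x = -139 to -86 mm and solid rear x = 86 to 279 mm, both 46 mm high; thin steel runners along both sides, 53 mm high.
- well_left (a point): Centre of the left well's floor, 10 mm above the counter, at y = +53 mm of the box. The well is open on top, 172 mm long (along the box's x) by 100 mm wide, 36 mm deep (rim 46 mm above the counter); walls and the divider between the wells are 6 mm thick. Portions fit flat in one layer, up to three in a row along x. Axes as the box's.
- well_right (a point): The same for the right well, at y = -53 mm of the box.
- cover (a joint): Sliding aluminium cover of the box, 184 x 214 mm, 6 mm thick, top 53 mm above the counter. Value in m: 0 = fully shut over both wells, grows as it slides back along the box's x, end stop at 0.182 (wells fully clear from 0.175). Starts shut or up to 40 mm ajar. Friction about 1.5 N; it stays where it is left.
- cover_grip (a point): Middle of the black upright grip bar on the cover, 66 mm above the counter: 12 mm thick along the sliding direction, 80 mm long across it, 26 mm tall (13 mm below to 13 mm above this point). At x = -62 mm, y = 0 of the box when shut; moves with the cover. Its front face is 22 mm behind the cover's front edge.
- tile_round: Round white tile, 46 mm across, 4 mm thick, fixed on the box's front ledge (x = -114 mm of the box) in front of one well (y = +53 or -53 mm): that well is for the jam pots. Left or right varies. Origin under its centre.
- tile_oblong: Oblong white tile, 36 x 84 mm (long side across the box), 4 mm thick, fixed on the ledge in front of the other well: that one is for the butter tubs. Origin under its centre.
- pot0: Round jam pot, amber glass with a brass lid: 44 mm across, 30 mm high, about 60 g. Origin at its centre, z along its axis. It stands on the counter beside the box. May be absent.
- pot1: Round jam pot, amber glass with a brass lid: 44 mm across, 30 mm high, about 60 g. Origin at its centre, z along its axis. It stands on the counter beside the box. May be absent.
- pot2: Round jam pot, amber glass with a brass lid: 44 mm across, 30 mm high, about 60 g. Origin at its centre, z along its axis. It stands on the counter beside the box. May be absent.
- tub0: Butter tub, white plastic, rectangular: 48 mm (x) by 40 mm (y), 28 mm high (z), about 50 g. Origin at its centre. It stands on the counter beside the box at any yaw. May be absent.
- tub1: Butter tub, white plastic, rectangular: 48 mm (x) by 40 mm (y), 28 mm high (z), about 50 g. Origin at its centre. It stands on the counter beside the box at any yaw. May be absent.
- tub2: Butter tub, white plastic, rectangular: 48 mm (x) by 40 mm (y), 28 mm high (z), about 50 g. Origin at its centre. It stands on the counter beside the box at any yaw. May be absent.
- ramekin: Empty white ramekin (small open cup), 48 mm across, 30 mm high, wall 4 mm, about 60 g. Origin at its centre, z along its axis. It starts standing on the floor of the left well, under the cover.
- tray: Low steel tray fixed on the counter at the left, 140 x 140 mm outside, walls 3 mm thick and 15 mm high, floor 3 mm thick. Origin under its centre.
- carafe: Steel vacuum carafe, 96 mm across, 210 mm tall with a side handle; bystander. Origin under its centre.
- tumbler: Clear tumbler, 72 mm across, 100 mm tall; bystander. Origin under its centre.
- bowl: Green bowl, 130 mm across, 50 mm high; bystander. Origin under its centre.
Not all that is in view belongs to the job. Leave any green or red look-alike of the pot2 alone.

How it is judged:
By the outcome, as a careful person would: the job done as asked, in the order asked, and still so for the second after the job is handed in, with the robot touching nothing.
Of pot0, tub0, pot1, tub1, pot2, tub2 only 4 to 6 are there at a start; the rules pass over those that are not, and their reading is None.
At some moment in a run one of pot0, tub0, pot1, tub1, pot2, tub2 may be knocked a few centimetres aside while the robot is not near it.
Once in a run the grip may slacken for a moment while it holds something.
It also fails if it takes over 208 s, if anything falls off the work surface, if the arm or the gripper's body presses on something with over 40 N, if the wrist force passes 120 N, or if a joint passes its speed limit or range.

## Working session

There is one attempt and no reset: what is moved stays moved. The work goes in short steps, Python scripts to look and compute and a tool call to move; the robot and the scene stay as the last step left them, time stands still between calls to the robot, and variables do not carry over. Pictures are saved under pics/ and viewed, and the job is handed in when it is done.

Besides the shell and the picture viewer there is one more tool, called after "Request:" as name(argument=value, ...), one argument or row to a line, values as JSON. drive_tool: Moves the arm, as the interface text tells. Its arguments: {"type":"object","properties":{"plan":{"type":"array","items":{"type":"array","items":{"type":"array","items":{"type":"number"}}}},"squeeze":{"type":"number"}},"required":["plan"]}

```bash
ls; mkdir -p pics; python3 - <<'E'
from workcell import env
import cv2,json
print(env.get_state())
for n in ["top","side","wrist"]:
    im=env.read_camera(n); cv2.imwrite(f"pics/a_{n}.png",im[:,:,::-1]); print(n,env.camera_model(n))
E
```

```text
pics
{'clock': 0.0, 'joint_pos': array([ 9.94397873e-01,  3.14040946e-01,  4.49605518e-02,  1.30359219e+00,
       -3.05658309e-05,  1.43121991e+00]), 'qvel': array([ 0.00188617, -0.0005694 ,  0.00016538,  0.0001339 , -0.00133118,
        0.00070622]), 'tau': array([-1.51061889e-03, -4.80637658e+01,  2.98528129e+01,  1.96281925e-02,
       -2.99877647e-04, -1.29431501e-05]), 'tcp_pos': array([0.24298039, 0.52056703, 0.23037827]), 'orientation': array([ 0.69008542,  0.15258979,  0.69053004, -0.15383997]), 'wrist_force': array([-0.20357328, -0.56318308,  0.26410435]), 'ft_torque': array([0.01501877, 0.00214814, 0.01819774]), 'finger_gap': 0.08534727681073882}
top {'camera_matrix': array([[422.94146791,   0.        , 254.11065448],
       [  0.        , 422.94146791, 189.06559327],
       [  0.        ,   0.        ,   1.        ]]), 'k1': -0.08446332011267949, 'camera_from_world': array([[-0.14968574, -0.98872645, -0.00376573,  0.05415097],
       [-0.96272496,  0.14661502, -0.22729868,  0.53488641],
       [ 0.22528833, -0.03039801, -0.97381781,  1.14541217],
       [ 0.        ,  0. 
[... 374 characters left out ...]
0.13373503],
       [ 0.12429867, -0.72087429, -0.68182849,  0.90600282],
       [ 0.        ,  0.        ,  0.        ,  1.        ]])}
wrist {'camera_matrix': array([[268.196813  ,   0.        , 257.87830144],
       [  0.        , 268.196813  , 189.55396772],
       [  0.        ,   0.        ,   1.        ]]), 'k1': -0.021254312093625632, 'T_tool_cam': array([[ 3.08156142e-04, -3.24776663e-01,  9.45790687e-01,
        -1.42745087e-01],
       [ 9.99999662e-01, -6.21144726e-04, -5.39114368e-04,
        -9.96207356e-05],
       [ 7.62564663e-04,  9.45790534e-01,  3.24776362e-01,
        -8.35022102e-02],
       [ 0.00000000e+00,  0.00000000e+00,  0.00000000e+00,
         1.00000000e+00]])}
```

View pics/a_top.png

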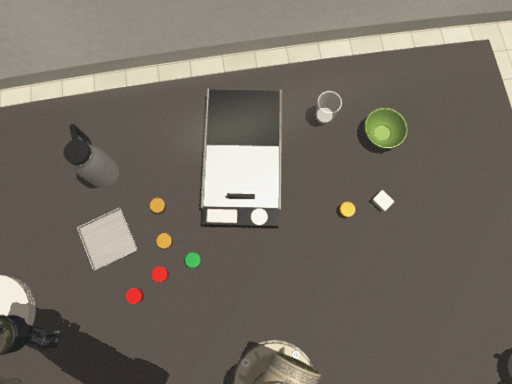

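View pics/a_side.png

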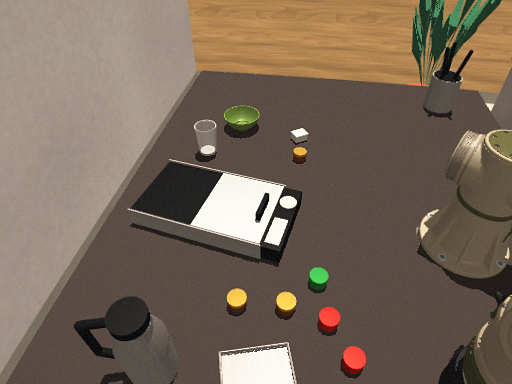

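View pics/a_wrist.png

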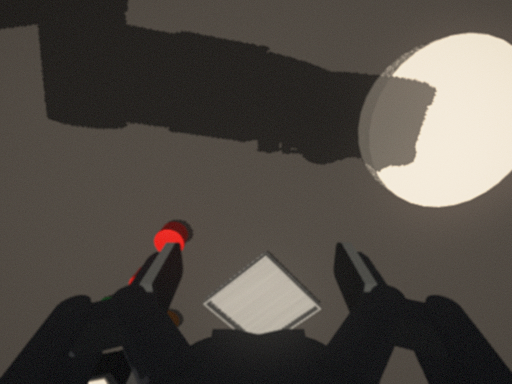

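```bash
cat > h.py <<'E'
import numpy as np, cv2
from scipy.spatial.transform import Rotation as R
from workcell import env
def rot(s): 
    q=s["orientation"]; return R.from_quat([q[1],q[2],q[3],q[0]]).as_matrix()
def pose(s=None):
    s=s or env.get_state(); T=np.eye(4); T[:3,:3]=rot(s); T[:3,3]=s["tcp_pos"]; return T
def cam(n,T=None):
    m=env.camera_model(n); K=m["camera_matrix"]; k=m["k1"]
    if n=="wrist": W=(pose() if T is None else T)@m["T_tool_cam"]
    else: W=np.linalg.inv(m["camera_from_world"])
    return K,k,W
def px2w(n,px,z,T=None):
    K,k,W=cam(n,T); px=np.asarray(px,float).reshape(-1,1,2)
    u=cv2.undistortPoints(px,K,np.array([k,0,0,0,0.]))[:,0]
    d=np.c_[u,np.ones(len(u))]@W[:3,:3].T; o=W[:3,3]
    return o+d*((z-o[2])/d[:,2])[:,None]
def w2px(n,P,T=None):
    K,k,W=cam(n,T); C=np.linalg.inv(W); P=np.asarray(P,float).reshape(-1,3)
    return cv2.projectPoints(P,cv2.Rodrigues(C[:3,:3])[0],C[:3,3],K,np.array([k,0,0,0,0.]))[0][:,0]
def snap(n,name,crop=None,scale=1):
    T=pose(); im=env.read_camera(n)[:,:,::-1].copy(); o=im
    if crop: o=o[crop[1]:crop[3],crop[0]:crop[2]]
    if scale!=1: o=cv2.resize(o,None,fx=scale,fy=scale,interpolation=cv2.INTER_CUBIC)
    cv2.imwrite(f"pics/{name}.png",o); return im,T
def blobs(im,lo,hi,amin=20):
    hsv=cv2.cvtColor(im,cv2.COLOR_BGR2HSV); m=cv2.inRange(hsv,lo,hi)
    n,l,st,c=cv2.connectedComponentsWithStats(m)
    return [(c[i].round(1),st[i,4],st[i,:4]) for i in range(1,n) if st[i,4]>=amin],l
E
python3 - <<'E'
from h import *
im=cv2.imread("pics/a_top.png"); si=cv2.imread("pics/a_side.png")
for n,i in (("top",im),("side",si)):
    for nm,lo,hi in (("amber",(12,120,90),(28,255,255)),("red",(0,150,90),(8,255,255)),("green",(50,120,60),(80,255,255)),("white",(0,0,190),(180,60,255))):
        for c,a,bb in blobs(i,lo,hi)[0]: print(n,nm,c,a,bb,px2w(n,c,0.03)[0].round(3))
cv2.imwrite("pics/a_top2.png",cv2.resize(im[60:320,60:440],None,fx=2,fy=2,interpolation=cv2.INTER_CUBIC))
E
```

```text
top amber [157.2 205.2] 196 [150 198  16  15] [0.539 0.259 0.03 ]
top amber [347.1 208.9] 196 [339 202  17  15] [ 0.445 -0.286  0.03 ]
top amber [163.9 240.6] 210 [156 233  17  16] [0.433 0.251 0.03 ]
top red [159.6 274.2] 208 [152 267  17  16] [0.34  0.273 0.03 ]
top red [134.3 295.6] 218 [126 288  18  16] [0.292 0.35  0.03 ]
top green [192.5 259.9] 194 [185 253  16  15] [0.367 0.176 0.03 ]
top white [274.6  60.4] 9419 [  0  21 512  86] [ 0.95  -0.155  0.03 ]
top white [324.4 114.4] 163 [318 108  14  14] [ 0.745 -0.276  0.03 ]
top white [241.5 175.3] 4403 [203 145  76  63] [0.591 0.003 0.03 ]
top white [383.4 200.2] 231 [374 190  20  21] [ 0.454 -0.398  0.03 ]
top white [221.5 215.5] 390 [207 209  30  14] [0.481 0.077 0.03 ]
top white [258.8 216.3] 219 [251 208  17  17] [ 0.462 -0.029  0.03 ]
top white [107.8 239.1] 1926 [ 81 210  56  59] [0.461 0.412 0.03 ]
top white [ 10.1 294. ] 710 [  0 275  28  41] [0.344 0.712 0.03 ]
top white [290.5 351.7] 291 [266 343  44  22] [ 0.08  -0.058  0.03 ]
top white [296.3 377.4] 136 [287 370  19  14] [ 0.011 -0.062  0.03 ]
side amber [306.9  38.1]
[... 1542 characters left out ...]
6 -0.706  0.03 ]
side white [299. 132.] 88 [291 128  17   9] [ 0.455 -0.395  0.03 ]
side white [471.1 142.5] 74 [464 138  15  10] [-0.128 -0.428  0.03 ]
side white [207.4 149. ] 100 [201 145  14   9] [ 0.743 -0.25   0.03 ]
side white [236.9 207.7] 3975 [157 172 129  74] [ 0.594 -0.003  0.03 ]
side white [287.8 201.6] 169 [280 196  17  12] [ 0.46  -0.048  0.03 ]
side white [428.6 215. ] 30 [423 211  12  10] [ 0.082 -0.056  0.03 ]
side white [276.  230.8] 382 [264 217  24  28] [0.479 0.061 0.03 ]
side white [422.8 228.8] 38 [421 222   6  14] [ 0.106 -0.003  0.03 ]
side white [257.5 367. ] 2378 [219 342  77  42] [0.471 0.399 0.03 ]
side white [231. 350.] 21 [221 349  21   3] [0.527 0.376 0.03 ]
```

View pics/a_top2.png

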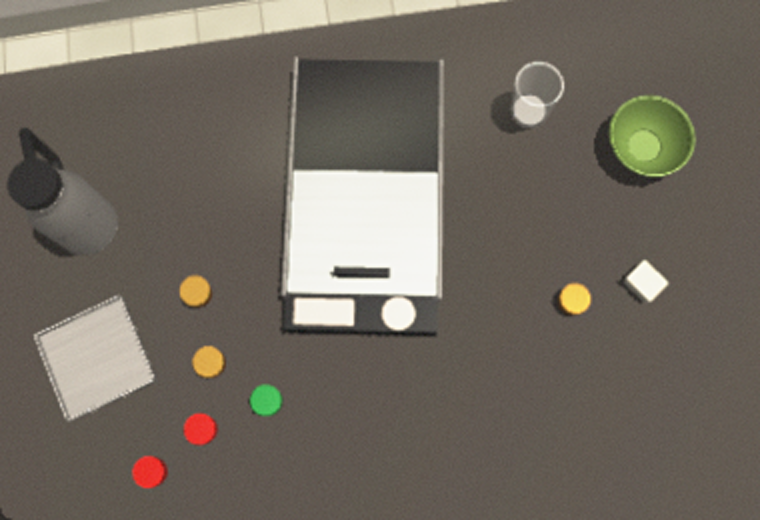

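```bash
cat >> h.py <<'E'
def fit(): # box frame from tiles, averaged over two views
    out=[]
    for n,f in (("top","a_top"),("side","a_side")):
        im=cv2.imread(f"pics/{f}.png")
        bl=[b for b in blobs(im,(0,0,190),(180,60,255))[0] if 150<b[1]<450]
        P=[(px2w(n,b[0],0.05)[0],b) for b in bl]
        P=[p for p in P if 0.42<p[0][0]<0.52 and abs(p[0][1])<0.12]
        P.sort(key=lambda p:-p[0][1]); out.append([p[0][:2] for p in P])
    return np.array(out)
E
python3 - <<'E'
from h import *
o=fit(); print(o.round(4)); 
for t in list(o)+[o.mean(0)]:
    y=t[0]-t[1]; print("sep",np.linalg.norm(y)); y/=np.linalg.norm(y); x=np.array([y[1],-y[0]]); print("yaw",np.arctan2(x[1],x[0]),"org",t.mean(0)+0.114*x)
im=cv2.imread("pics/a_top.png")
cv2.imwrite("pics/a_box.png",cv2.resize(im[80:240,190:300],None,fx=5,fy=3.7)[:, :])
m=cv2.inRange(cv2.cvtColor(im,cv2.COLOR_BGR2HSV),(0,0,190),(180,60,255))
n,l,st,c=cv2.connectedComponentsWithStats(m); k=l[180,220]; 
cn=cv2.findContours((l==k).astype(np.uint8),cv2.RETR_EXTERNAL,cv2.CHAIN_APPROX_NONE)[0][0]
p=px2w("top",cn[:,0].astype(float),0.053)[:,:2].astype(np.float32); r=cv2.minAreaRect(p); print("cover",r, cv2.boxPoints(r))
E
```

```text
[[[ 0.4773  0.0761]
  [ 0.4591 -0.0284]]

 [[ 0.4775  0.0784]
  [ 0.459  -0.0279]]]
sep 0.1060991695456047
yaw -0.17222683528225324 org [0.58051093 0.00432767]
sep 0.10791866598145827
yaw -0.17243757046622757 org [0.58056049 0.00566926]
sep 0.10700891716955029
yaw -0.17233309866854774 org [0.58053569 0.00499837]
cover ((0.5851806402206421, 0.0037601813673973083), (0.21472367644309998, 0.1843324899673462), 80.15110778808594) [[ 0.47600845 -0.08625432]
 [ 0.6576243  -0.11778445]
 [ 0.69435287  0.09377468]
 [ 0.512737    0.12530482]]
```

View pics/a_box.png

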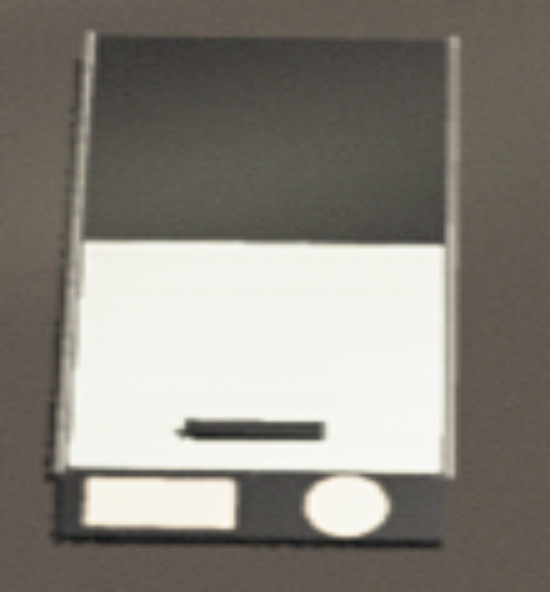

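```bash
cat >> h.py <<'E'
BO=np.array([0.5806,0.0047]); BY=-0.1723
def b2w(x,y): c,s=np.cos(BY),np.sin(BY); return BO+np.array([c*x-s*y,s*x+c*y])
def w2b(p): c,s=np.cos(BY),np.sin(BY); d=np.asarray(p)[:2]-BO; return np.array([c*d[0]+s*d[1],-s*d[0]+c*d[1]])
def down(a): # tool pointing down, jaw axis at world angle a
    y=np.array([np.cos(a),np.sin(a),0]); x=np.array([0,0,-1.]); return np.c_[x,y,np.cross(x,y)]
def plan(way,q=1):
    """way: list of (x,y,z,jawangle_deg or None,fingers,nrows). prints rows in fives"""
    s=env.get_state(); T=pose(s); p=T[:3,3].copy(); Rm=T[:3,:3].copy(); j=s["joint_pos"]
    a0=np.arctan2(Rm[1,1],Rm[0,1]); print("now",p.round(4),"jaw",np.degrees(a0).round(1),"j6",j[5].round(2),"gap",round(s["finger_gap"],4),"F",s["wrist_force"].round(1),"t",round(s["clock"],2))
    rows=[]; j1=j[0]; j6=j[5]; a=a0
    for (x,y,z,ang,f,n) in way:
        tp=np.array([x,y,z]); ta=a if ang is None else np.radians(ang)
        nj1=np.arctan2(y,x)
        # a = j1 - j6 + c
        c=a-j1+j6; best=None
        for k in range(-4,5):
            t=ta+k*np.pi; q6=nj1-t+c
            if abs(q6)<2.9 and (best is None or abs(t-a)<abs(best[0]-a)): best=(t,q6)
        if ang is None: best=(a,nj1-a+c)
        ta,nj6=best; 
        p0=p.copy(); rv0=R.from_matrix(Rm); D=(rv0.inv()*R.from_matrix(down(ta))).as_rotvec()
        for i in range(n):
            gp=p0+(tp-p0)*(i+1)/n
            gR=(rv0*R.from_rotvec(D*(i+1)/n)).as_matrix()
            t=np.round(Rm.T@(gp-p)*100,q); w=np.round(np.degrees((R.from_matrix(Rm).inv()*R.from_matrix(gR)).as_rotvec()),q)
            p=p+Rm@t/100; Rm=Rm@R.from_rotvec(np.radians(w)).as_matrix()
            if np.linalg.norm(t)>4.1 or np.linalg.norm(w)>7.1: print("TOO FAST",t,w)
            rows.append([*(t+0),*(w+0),f])
        a=ta;j1=nj1;j6=nj6; print("way",tp.round(4),"jaw",np.degrees(ta).round(1),"j6",round(nj6,2))
    while len(rows)%5: rows.append([0]*6+[rows[-1][6]])
    for i in range(0,len(rows),5): print("[["+",".join("["+",".join(f"{v:g}" for v in r)+"]" for r in rows[i:i+5])+"]]")
E
python3 - <<'E'
from h import *
print(w2b([0.5852,0.0038]), px2w("top",[(99,183)],0.0)[0], px2w("top",[(107.8,239.1)],0.003)[0])
g=b2w(-0.059,0); print(g, w2px("top",[*g,0.079]))
plan([(g[0],g[1],0.13,-9.87,0.5,20),(g[0],g[1],0.057,-9.87,0.5,5)])
E
```

```text
[ 4.68619186e-03 -9.80095120e-05] [0.64135642 0.43678342 0.        ] [0.4655654  0.42127583 0.003     ]
[0.52247361 0.01481548] [[240.2005553  194.80898322]]
now [0.243  0.5207 0.2306] jaw 65.0 j6 1.43 gap 0.0851 F [0.3 0.3 0.8] t 0.15
way [0.5225 0.0148 0.13  ] jaw -9.9 j6 1.77
way [0.5225 0.0148 0.057 ] jaw -9.9 j6 1.77
[[[0.5,-1.7,2.3,3.7,0,0,0.5],[0.5,-1.5,2.5,3.8,0,0,0.5],[0.5,-1.4,2.5,3.7,0,0,0.5],[0.5,-1.2,2.6,3.8,0,0,0.5],[0.5,-1.1,2.7,3.7,0,0,0.5]]]
[[[0.5,-0.8,2.8,3.8,0,0,0.5],[0.5,-0.7,2.8,3.7,0,0,0.5],[0.5,-0.5,2.9,3.7,0,0,0.5],[0.5,-0.3,2.8,3.8,0,0,0.5],[0.5,-0.1,2.9,3.7,0,0,0.5]]]
[[[0.6,0,2.9,3.8,0,0,0.5],[0.5,0.3,2.9,3.7,0,0,0.5],[0.5,0.4,2.8,3.7,0,0,0.5],[0.5,0.7,2.9,3.8,0,0,0.5],[0.5,0.8,2.7,3.7,0,0,0.5]]]
[[[0.5,1,2.7,3.8,0.1,0,0.5],[0.5,1.1,2.7,3.7,0,0,0.5],[0.5,1.4,2.5,3.8,0,0,0.5],[0.5,1.5,2.5,3.7,0,0.1,0.5],[0.5,1.6,2.4,3.7,0,0,0.5]]]
[[[1.5,0,0,0,0,0,0.5],[1.4,0,0,0,0,0,0.5],[1.5,0,0,0,0,0,0.5],[1.4,0,0,0,0,0,0.5],[1.5,0,0,0,0,0,0.5]]]
```

What could be mistaken for what I want:
- **Jam pots:** amber at (157,205), (164,241) and (347,209). Look-alikes to leave are red (160,274), red (134,296) and green (193,260).
- **Butter tub:** white square at (383,200). It could be confused with the oblong tile (222,216), round tile (259,216) or the tumbler base (324,114).
- **Grip bar:** the only black bar, at (240,196).

The close crop shows the oblong tile on the left and the round tile on the right. So tubs go in the left well and pots in the right.

Request:
drive_tool(
  plan=[
    [[0.5,-1.7,2.3,3.7,0,0,0.5],[0.5,-1.5,2.5,3.8,0,0,0.5],[0.5,-1.4,2.5,3.7,0,0,0.5],[0.5,-1.2,2.6,3.8,0,0,0.5],[0.5,-1.1,2.7,3.7,0,0,0.5]],
  ],
  squeeze=30,
)

```text
clock: 0.57
tcp_pos: [0.3129, 0.3935, 0.2057]
orientation: [0.656, 0.264, 0.656, -0.264]
wrist_force: [0.1, -0.2, -0.4]
finger_gap: 0.0427
```

Request:
drive_tool(
  plan=[
    [[0.5,-0.8,2.8,3.8,0,0,0.5],[0.5,-0.7,2.8,3.7,0,0,0.5],[0.5,-0.5,2.9,3.7,0,0,0.5],[0.5,-0.3,2.8,3.8,0,0,0.5],[0.5,-0.1,2.9,3.7,0,0,0.5]],
  ],
)

```text
clock: 0.98
tcp_pos: [0.3834, 0.2671, 0.1809]
orientation: [0.604, 0.367, 0.604, -0.367]
wrist_force: [0.7, 0.9, -0.0]
finger_gap: 0.0426
```

Request:
drive_tool(
  plan=[
    [[0.6,0,2.9,3.8,0,0,0.5],[0.5,0.3,2.9,3.7,0,0,0.5],[0.5,0.4,2.8,3.7,0,0,0.5],[0.5,0.7,2.9,3.8,0,0,0.5],[0.5,0.8,2.7,3.7,0,0,0.5]],
  ],
)

```text
clock: 1.4
tcp_pos: [0.4534, 0.1406, 0.155]
orientation: [0.536, 0.461, 0.536, -0.461]
wrist_force: [0.1, 0.5, -0.1]
finger_gap: 0.0423
```

Request:
drive_tool(
  plan=[
    [[0.5,1,2.7,3.8,0,0,0.5],[0.5,1.1,2.7,3.7,0,0,0.5],[0.5,1.4,2.5,3.8,0,0,0.5],[0.5,1.5,2.5,3.7,0,0,0.5],[0.5,1.6,2.4,3.7,0,0,0.5]],
  ],
)

```text
clock: 1.82
tcp_pos: [0.5227, 0.0138, 0.1298]
orientation: [-0.454, -0.542, -0.455, 0.542]
wrist_force: [0.2, 1.7, 0.9]
finger_gap: 0.0427
```

```bash
python3 - <<'E'
from h import *
snap("wrist","b_wrist"); snap("top","b_top")
g=b2w(-0.059,0)
plan([(g[0],g[1],0.057,-9.87,0.5,5)])
E
```

```text
now [0.5239 0.0118 0.1293] jaw -10.2 j6 1.62 gap 0.0427 F [-0.2  0.8  0.3] t 1.92
way [0.5225 0.0148 0.057 ] jaw -9.9 j6 1.77
[[[1.4,0,-0.1,-0.1,0,0,0.5],[1.5,-0.1,0,0,0,0,0.5],[1.4,0,-0.1,-0.1,0,0,0.5],[1.5,-0.1,0,0,0,0,0.5],[1.4,0,-0.1,-0.1,0,0,0.5]]]
```

View pics/b_wrist.png

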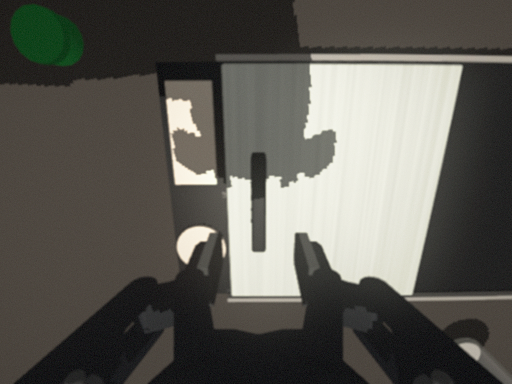

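View pics/b_top.png

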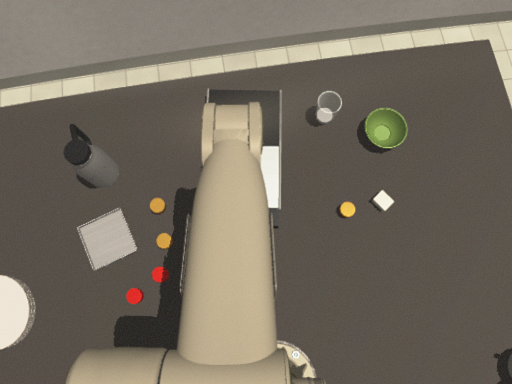

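Request:
drive_tool(
  plan=[
    [[1.4,0,-0.1,0,0,0,0.5],[1.5,-0.1,0,0,0,0,0.5],[1.4,0,-0.1,0,0,0,0.5],[1.5,-0.1,0,0,0,0,0.5],[1.4,0,-0.1,0,0,0,0.5]],
  ],
)

```text
clock: 2.33
tcp_pos: [0.5199, 0.0191, 0.0575]
orientation: [-0.455, -0.541, -0.456, 0.541]
wrist_force: [-0.1, -0.6, 0.4]
finger_gap: 0.0425
```

Request:
drive_tool(
  plan=[
    [[0,0,0,0,0,0,0],[0,0,0,0,0,0,0],[0,0,0,0,0,0,0],[0,0,0,0,0,0,0],[0,0,0,0,0,0,0]],
  ],
)

```text
clock: 2.75
tcp_pos: [0.5212, 0.0188, 0.0588]
orientation: [0.455, 0.541, 0.455, -0.541]
wrist_force: [1.6, 1.2, -4.3]
finger_gap: 0.0113
```

```bash
python3 - <<'E'
from h import *
s=env.get_state(); print(w2b(s["tcp_pos"]))
g=b2w(-0.062+0.180,0)
plan([(g[0],g[1],0.057,-9.87,0,10)])
E
```

```text
[-0.06094936  0.00369573]
now [0.5212 0.0188 0.0588] jaw -9.8 j6 1.62 gap 0.0113 F [ 1.6  1.2 -4.3] t 2.75
way [ 0.6969 -0.0155  0.057 ] jaw -9.9 j6 1.72
[[[0,1.8,0,0,0,0,0],[0,1.8,0.1,0,0,0,0],[0.1,1.8,0,0,0,0,0],[0,1.8,0.1,0,0,0,0],[0,1.7,0,0,0,0,0]]]
[[[0,1.8,0,0,0,0,0],[0,1.8,0.1,0,0,0,0],[0.1,1.8,0,0.1,0,0,0],[0,1.8,0,0,0,0,0],[0,1.8,0.1,0,0,0,0]]]
```

Request:
drive_tool(
  plan=[
    [[0,1.8,0,0,0,0,0],[0,1.8,0,0,0,0,0],[0,1.8,0,0,0,0,0],[0,1.8,0,0,0,0,0],[0,1.8,0,0,0,0,0]],
  ],
)

```text
clock: 3.17
tcp_pos: [0.6092, 0.0035, 0.0587]
orientation: [-0.455, -0.541, -0.456, 0.541]
wrist_force: [-1.9, 2.0, 0.3]
finger_gap: 0.0113
```

Request:
drive_tool(
  plan=[
    [[0,1.8,0,0,0,0,0],[0,1.8,0,0,0,0,0],[0,1.8,0,0,0,0,0],[0,1.8,0,0,0,0,0],[0,1.8,0,0,0,0,0]],
  ],
)

```text
clock: 3.58
tcp_pos: [0.698, -0.012, 0.0588]
orientation: [-0.455, -0.541, -0.456, 0.541]
wrist_force: [-1.9, 2.0, 0.2]
finger_gap: 0.0114
```

Request:
drive_tool(
  plan=[
    [[0,0.2,0,0,0,0,0],[0,0,0,0,0,0,0],[0,0,0,0,0,0,0],[0,0,0,0,0,0,0],[0,0,0,0,0,0,0]],
  ],
)

```text
clock: 4.0
tcp_pos: [0.7005, -0.0124, 0.0588]
orientation: [0.456, 0.541, 0.455, -0.54]
wrist_force: [2.0, 1.8, -3.3]
finger_gap: 0.0112
```

```bash
python3 - <<'E'
from h import *
s=env.get_state(); print(w2b(s["tcp_pos"]),s["wrist_force"],s["finger_gap"])
snap("wrist","c_wrist")
E
```

```text
[0.12107215 0.00368674] [ 1.95189321  1.77294864 -3.29811312] 0.011182332716494646
```

View pics/c_wrist.png

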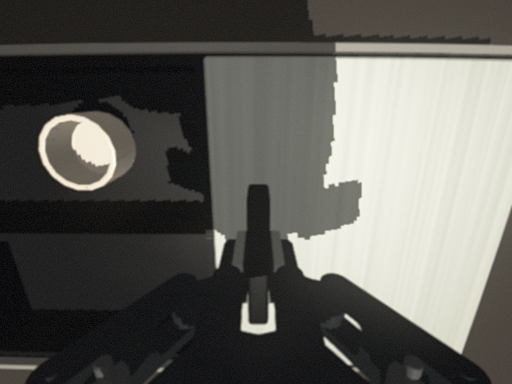

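```bash
python3 - <<'E'
from h import *
im=cv2.imread("pics/c_wrist.png")
l=px2w("wrist",[(38,152),(117,152),(78,114),(78,189),(78,152)],0.04); print(l.round(4)); print([w2b(p).round(4) for p in l])
# edge of well rim at x=+86 vs cover front edge col ~205
print(w2b(px2w("wrist",[(208,150)],0.053)[0]))
r=px2w("wrist",[(78,152)],0.04)[0]
p=env.get_state()["tcp_pos"]
plan([(p[0],p[1],0.14,-9.87,0.5,5),(r[0],r[1],0.14,-9.87,0.85,5)])
E
```

```text
[[0.5762 0.0626 0.04  ]
 [0.6248 0.0539 0.04  ]
 [0.6096 0.0795 0.04  ]
 [0.5917 0.0354 0.04  ]
 [0.601  0.0582 0.04  ]]
[array([-0.0142,  0.0563]), array([0.0351, 0.0561]), array([0.0157, 0.0787]), array([0.0057, 0.0322]), array([0.0109, 0.0562])]
[0.09335386 0.05960251]
now [ 0.7005 -0.0124  0.0588] jaw -9.8 j6 1.61 gap 0.0112 F [0.7 1.6 0.1] t 4.05
way [ 0.7005 -0.0124  0.14  ] jaw -9.9 j6 1.73
way [0.601  0.0582 0.14  ] jaw -9.9 j6 1.84
[[[-1.6,0,0,0,0,0,0.5],[-1.6,0,0,0,0,0,0.5],[-1.7,0,0,0,0,0,0.5],[-1.6,0,0,0,0,-0.1,0.5],[-1.6,0,0,0.1,0,0,0.5]]]
[[[0,-2.2,-1,0,0,0,0.85],[0,-2.2,-1.1,0,0,0,0.85],[0,-2.2,-1,0,0,0,0.85],[0,-2.2,-1.1,0,0,0,0.85],[0,-2.2,-1,0,0,0,0.85]]]
```

Request:
drive_tool(
  plan=[
    [[0,0,0,0,0,0,0.5],[0,0,0,0,0,0,0.5],[-1.5,0,0,0,0,0,0.5],[-3,0,0,0,0,0,0.5],[-3,0,0,0,0,0,0.5]],
  ],
)

```text
clock: 4.47
tcp_pos: [0.6986, -0.0129, 0.1326]
orientation: [-0.454, -0.54, -0.456, 0.542]
wrist_force: [1.1, 0.3, 0.5]
finger_gap: 0.0427
```

Request:
drive_tool(
  plan=[
    [[0,-2.2,-1,0,0,0,0.85],[0,-2.2,-1.1,0,0,0,0.85],[0,-2.2,-1,0,0,0,0.85],[0,-2.2,-1.1,0,0,0,0.85],[0,-2.2,-1,0,0,0,0.85]],
  ],
)

```text
clock: 4.88
tcp_pos: [0.5995, 0.0576, 0.1336]
orientation: [-0.455, -0.541, -0.455, 0.541]
wrist_force: [-0.8, -0.5, 0.7]
finger_gap: 0.0723
```

```bash
python3 - <<'E'
from h import *
im,T=snap("wrist","d_wrist")
r=b2w(0.0105,0.0562)
print(w2px("wrist",[*r,0.04],T))
plan([(r[0],r[1],0.013,-9.87,0.85,5)])
E
```

```text
[[258.70896285 191.05434215]]
now [0.5949 0.0603 0.1334] jaw -9.7 j6 1.71 gap 0.0723 F [-5.5  1.9 -1. ] t 4.93
way [0.6006 0.0583 0.013 ] jaw -9.9 j6 1.84
[[[2.4,0.1,0,0,0,0.1,0.85],[2.4,0.2,0,0.1,0,0,0.85],[2.4,0.1,0.1,0,0,0.1,0.85],[2.4,0.1,0,0,0,0,0.85],[2.4,0.1,0,0.1,0,0.1,0.85]]]
```

View pics/d_wrist.png

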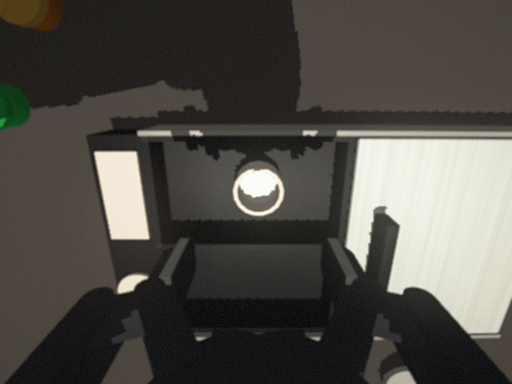

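```bash
python3 - <<'E'
from h import *
r=b2w(0.0105,0.0562)
plan([(r[0],r[1],0.013,-9.87,0.85,5)])
E
```

```text
now [0.5949 0.0603 0.1334] jaw -9.7 j6 1.71 gap 0.0723 F [-5.5  1.9 -1. ] t 4.93
way [0.6006 0.0583 0.013 ] jaw -9.9 j6 1.84
[[[2.4,0.1,0,0,0,0.1,0.85],[2.4,0.2,0,0.1,0,0,0.85],[2.4,0.1,0.1,0,0,0.1,0.85],[2.4,0.1,0,0,0,0,0.85],[2.4,0.1,0,0.1,0,0.1,0.85]]]
```

Request:
drive_tool(
  plan=[
    [[2.5,0,0,0,0,0,0.85],[2.5,0,0,0,0,0,0.85],[2.5,0,0,0,0,0,0.85],[0,0,0,0,0,0,0.85],[0,0,0,0,0,0,0.85]],
  ],
)

```text
clock: 5.35
tcp_pos: [0.5992, 0.0572, 0.0574]
orientation: [-0.455, -0.54, -0.456, 0.542]
wrist_force: [0.1, -0.1, 1.0]
finger_gap: 0.0727
```

```bash
python3 - <<'E'
from h import *
r=b2w(0.0105,0.0562)
plan([(r[0],r[1],0.013,-9.87,0.85,5)])
E
```

```text
now [0.5992 0.0572 0.0574] jaw -9.8 j6 1.7 gap 0.0727 F [ 0.1 -0.1  1. ] t 5.35
way [0.6006 0.0583 0.013 ] jaw -9.9 j6 1.84
[[[0.9,0,0,0,0,0,0.85],[0.9,0.1,-0.1,0,0,0.1,0.85],[0.9,0,0,0,0,0,0.85],[0.8,0,0,0,0,0.1,0.85],[0.9,0,0,0,0,0,0.85]]]
```

Request:
drive_tool(
  plan=[
    [[1.5,0,0,0,0,0,0.85],[1.5,0.1,-0.1,0,0,0,0.85],[1.4,0,0,0,0,0,0.85],[0,0,0,0,0,0,0.85],[0,0,0,0,0,0,0.3]],
  ],
  squeeze=30,
)

```text
clock: 5.77
tcp_pos: [0.6024, 0.058, 0.0155]
orientation: [0.455, 0.541, 0.455, -0.541]
wrist_force: [-0.5, -0.7, -0.6]
finger_gap: 0.0621
```

Request:
drive_tool(
  plan=[
    [[0,0,0,0,0,0,0.3],[0,0,0,0,0,0,0.3],[0,0,0,0,0,0,0.3],[0,0,0,0,0,0,0.3],[-1,0,0,0,0,0,0.3]],
  ],
)

```text
clock: 6.18
tcp_pos: [0.6012, 0.0582, 0.0241]
orientation: [-0.455, -0.541, -0.456, 0.541]
wrist_force: [-0.9, 0.4, -1.1]
finger_gap: 0.0465
```

```bash
python3 - <<'E'
from h import *
p=env.get_state()["tcp_pos"]
t=px2w("top",[(107.8,239.1)],0.003)[0]
plan([(p[0],p[1],0.13,None,0.3,5),(t[0],t[1],0.13,None,0.3,12),(t[0],t[1],0.13,None,0.3,3)])
E
```

```text
now [0.6012 0.0582 0.0241] jaw -9.8 j6 1.71 gap 0.0465 F [-0.9  0.4 -1.1] t 6.18
way [0.6012 0.0582 0.13  ] jaw -9.8 j6 1.84
way [0.4656 0.4213 0.13  ] jaw -9.8 j6 2.48
way [0.4656 0.4213 0.13  ] jaw -9.8 j6 2.48
[[[-2.1,0,0,0,0,0,0.3],[-2.1,0,0,0,0,0,0.3],[-2.2,0,0,0,0,0,0.3],[-2.1,0,0,0,0,0.1,0.3],[-2.1,0,0,0,0,0,0.3]]]
[[[0,-1.6,-2.8,0,0,0,0.3],[0,-1.7,-2.8,0,0,0,0.3],[0,-1.6,-2.8,0,0,0,0.3],[0,-1.6,-2.8,0,0,0,0.3],[0,-1.7,-2.7,0,0,0,0.3]]]
[[[0,-1.6,-2.8,0,0,0,0.3],[0,-1.6,-2.8,0,0,0,0.3],[0,-1.6,-2.8,0,0,0,0.3],[0,-1.7,-2.8,0,0,0,0.3],[0,-1.6,-2.8,0,0,0,0.3]]]
[[[0,-1.6,-2.8,0,0,0,0.3],[0,-1.7,-2.8,0,0,0,0.3],[0,0,0,0,0,0,0.3],[0,0,0,0,0,0,0.3],[0,0,0,0,0,0,0.3]]]
```

Request:
drive_tool(
  plan=[
    [[-2.1,0,0,0,0,0,0.3],[-2.1,0,0,0,0,0,0.3],[-2.2,0,0,0,0,0,0.3],[-2.1,0,0,0,0,0,0.3],[-2.1,0,0,0,0,0,0.3]],
  ],
)

```text
clock: 6.6
tcp_pos: [0.6016, 0.0582, 0.1323]
orientation: [0.455, 0.541, 0.455, -0.541]
wrist_force: [0.8, -1.0, -0.6]
finger_gap: 0.0462
```

Request:
drive_tool(
  plan=[
    [[0,-1.6,-2.8,0,0,0,0.3],[0,-1.7,-2.8,0,0,0,0.3],[0,-1.6,-2.8,0,0,0,0.3],[0,-1.6,-2.8,0,0,0,0.3],[0,-1.7,-2.7,0,0,0,0.3]],
  ],
)

```text
clock: 7.02
tcp_pos: [0.5443, 0.2104, 0.1314]
orientation: [0.455, 0.541, 0.455, -0.541]
wrist_force: [-0.0, 0.3, -0.4]
finger_gap: 0.0464
```

Request:
drive_tool(
  plan=[
    [[0,-1.6,-2.8,0,0,0,0.3],[0,-1.6,-2.8,0,0,0,0.3],[0,-1.6,-2.8,0,0,0,0.3],[0,-1.7,-2.8,0,0,0,0.3],[0,-1.6,-2.8,0,0,0,0.3]],
  ],
)

```text
clock: 7.43
tcp_pos: [0.4879, 0.3623, 0.1313]
orientation: [0.455, 0.541, 0.455, -0.541]
wrist_force: [0.9, -0.7, 0.2]
finger_gap: 0.0464
```

Request:
drive_tool(
  plan=[
    [[0,-1.6,-2.8,0,0,0,0.3],[0,-1.7,-2.8,0,0,0,0.3],[0,0,0,0,0,0,0.3],[0,0,0,0,0,0,0.3],[0,0,0,0,0,0,0.3]],
  ],
)

```text
clock: 7.85
tcp_pos: [0.4657, 0.4216, 0.1307]
orientation: [-0.456, -0.541, -0.455, 0.541]
wrist_force: [0.2, -0.8, -0.4]
finger_gap: 0.0463
```

```bash
python3 - <<'E'
from h import *
im,T=snap("wrist","e_wrist"); snap("side","e_side")
plan([(*px2w("top",[(107.8,239.1)],0.003)[0][:2],0.011,-9.87,0.3,5)])
E
```

```text
now [0.4663 0.4207 0.1306] jaw -9.9 j6 2.35 gap 0.0462 F [-0.4  0.2 -0.8] t 7.95
way [0.4656 0.4213 0.011 ] jaw -9.9 j6 2.48
[[[2.4,0,0,0,0,0,0.3],[2.4,0,0,0,0,0,0.3],[2.4,0,0,0,0,0,0.3],[2.4,-0.1,0,0,0,0,0.3],[2.4,0,0,0,0,0,0.3]]]
```

View pics/e_wrist.png

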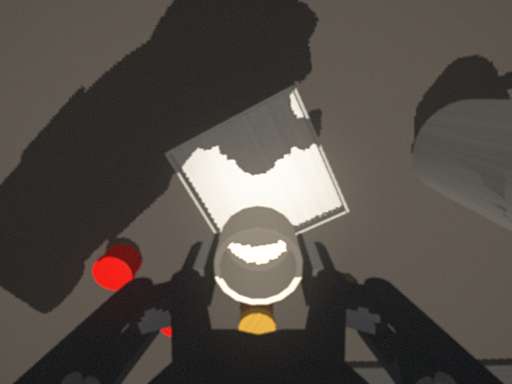

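View pics/e_side.png

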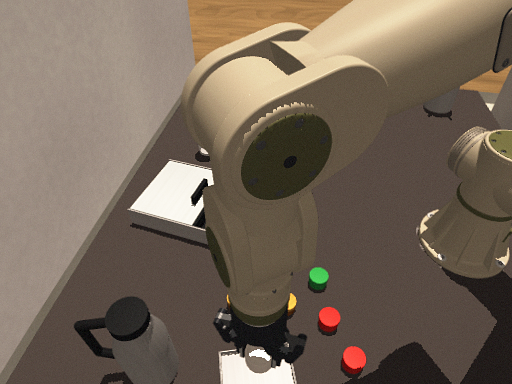

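Request:
drive_tool(
  plan=[
    [[3,0,0,0,0,0,0.3],[3,0,0,0,0,0,0.3],[3,0,0,0,0,0,0.3],[2,0,0,0,0,0,0.3],[1,0,0,0,0,0,0.3]],
  ],
)

```text
clock: 8.37
tcp_pos: [0.4646, 0.4191, 0.0081]
orientation: [-0.455, -0.54, -0.455, 0.543]
wrist_force: [-15.1, -9.4, 48.4]
finger_gap: 0.0463
```

Request:
drive_tool(
  plan=[
    [[0.2,0,0,0,0,0,0.3],[0,0,0,0,0,0,0.3],[0,0,0,0,0,0,0.85],[0,0,0,0,0,0,0.85],[0,0,0,0,0,0,0.85]],
  ],
)

```text
clock: 8.78
tcp_pos: [0.4667, 0.4217, 0.0091]
orientation: [0.455, 0.542, 0.455, -0.541]
wrist_force: [0.3, -0.0, -0.1]
finger_gap: 0.0722
```

```bash
python3 - <<'E'
from h import *
a=(0.4335,0.2525)
p=env.get_state()["tcp_pos"]
plan([(p[0],p[1],0.12,-9.87,0.85,5),(a[0],a[1],0.12,-9.87,0.95,7),(a[0],a[1],0.12,-9.87,0.95,3)])
E
```

```text
now [0.4667 0.4217 0.0091] jaw -9.9 j6 2.35 gap 0.0722 F [ 0.3 -0.  -0.1] t 8.78
way [0.4667 0.4217 0.12  ] jaw -9.9 j6 2.48
way [0.4335 0.2525 0.12  ] jaw -9.9 j6 2.27
way [0.4335 0.2525 0.12  ] jaw -9.9 j6 2.27
[[[-2.2,0,0,0,0,0,0.85],[-2.2,0,0,0,0,0,0.85],[-2.3,0,0,0,0,0,0.85],[-2.2,0,0,0,0,0,0.85],[-2.2,0,0,0,-0.1,-0.1,0.85]]]
[[[0,-0.1,2.5,0,0,0,0.95],[0,0,2.4,0,0,0,0.95],[0,-0.1,2.5,0,0,0,0.95],[0,0,2.4,0,0,0,0.95],[0,-0.1,2.5,0,0,0,0.95]]]
[[[0,0,2.5,0,0,0,0.95],[0,-0.1,2.4,0,0,0,0.95],[0,0,0,0,0,0,0.95],[0,0,0,0,0,0,0.95],[0,0,0,0,0,0,0.95]]]
```

```bash
python3 - <<'E'
from h import *
a=(0.4335,0.2525)
p=env.get_state()["tcp_pos"]
plan([(p[0],p[1],0.07,None,0.85,2),(a[0],a[1],0.12,80.13,0.85,14),(a[0],a[1],0.12,80.13,0.85,4)])
E
```

```text
now [0.4667 0.4217 0.0091] jaw -9.9 j6 2.35 gap 0.0722 F [ 0.3 -0.  -0.1] t 8.78
way [0.4667 0.4217 0.07  ] jaw -9.9 j6 2.48
way [0.4335 0.2525 0.12  ] jaw 80.1 j6 0.7
way [0.4335 0.2525 0.12  ] jaw 80.1 j6 0.7
[[[-3,0,0,0,0,0,0.85],[-3.1,0,0,0,-0.1,-0.1,0.85],[-0.4,0,1.2,-6.4,0,0,0.85],[-0.3,-0.2,1.2,-6.5,0,0,0.85],[-0.4,-0.3,1.2,-6.4,0,0,0.85]]]
[[[-0.3,-0.4,1.2,-6.4,0,0,0.85],[-0.4,-0.6,1.1,-6.4,0,0,0.85],[-0.3,-0.7,1,-6.5,0,0,0.85],[-0.4,-0.8,1,-6.4,0,0,0.85],[-0.3,-0.8,0.8,-6.4,0,0,0.85]]]
[[[-0.4,-1,0.8,-6.5,0,0,0.85],[-0.4,-1.1,0.6,-6.4,0,0,0.85],[-0.3,-1.1,0.5,-6.4,0,0,0.85],[-0.4,-1.2,0.4,-6.4,0,0,0.85],[-0.3,-1.2,0.2,-6.5,0,0,0.85]]]
[[[-0.4,-1.2,0.2,-6.4,0,0,0.85],[0,0,0,0,0,0,0.85],[0,0,0,0,0,0,0.85],[0,0,0,0,0,0,0.85],[0,0,0,0,0,0,0.85]]]
```

Request:
drive_tool(
  plan=[
    [[-3,0,0,0,0,0,0.85],[-3.1,0,0,0,0,0,0.85],[-0.4,0,1.2,-6.4,0,0,0.85],[-0.3,-0.2,1.2,-6.5,0,0,0.85],[-0.4,-0.3,1.2,-6.4,0,0,0.85]],
  ],
)

```text
clock: 9.2
tcp_pos: [0.4592, 0.386, 0.0816]
orientation: [0.541, 0.456, 0.541, -0.455]
wrist_force: [-1.0, -0.6, -0.9]
finger_gap: 0.0725
```

Request:
drive_tool(
  plan=[
    [[-0.3,-0.4,1.2,-6.4,0,0,0.85],[-0.4,-0.6,1.1,-6.4,0,0,0.85],[-0.3,-0.7,1,-6.5,0,0,0.85],[-0.4,-0.8,1,-6.4,0,0,0.85],[-0.3,-0.8,0.8,-6.4,0,0,0.85]],
  ],
)

```text
clock: 9.62
tcp_pos: [0.4473, 0.3249, 0.0981]
orientation: [0.646, 0.289, 0.645, -0.288]
wrist_force: [-0.1, 0.1, -0.7]
finger_gap: 0.0727
```

Request:
drive_tool(
  plan=[
    [[-0.4,-1,0.8,-6.5,0,0,0.85],[-0.4,-1.1,0.6,-6.4,0,0,0.85],[-0.3,-1.1,0.5,-6.4,0,0,0.85],[-0.4,-1.2,0.4,-6.4,0,0,0.85],[-0.3,-1.2,0.2,-6.5,0,0,0.85]],
  ],
)

```text
clock: 10.03
tcp_pos: [0.435, 0.264, 0.1161]
orientation: [0.701, 0.098, 0.7, -0.098]
wrist_force: [-0.3, 0.2, -0.0]
finger_gap: 0.0725
```

Request:
drive_tool(
  plan=[
    [[-0.4,-1.2,0.2,-6.4,0,0,0.85],[0,0,0,0,0,0,0.85],[0,0,0,0,0,0,0.85],[0,0,0,0,0,0,0.85],[0,0,0,0,0,0,0.85]],
  ],
)

```text
clock: 10.45
tcp_pos: [0.4334, 0.253, 0.1193]
orientation: [0.705, 0.061, 0.704, -0.061]
wrist_force: [-0.3, 0.3, -0.3]
finger_gap: 0.0727
```

```bash
cat >> h.py <<'E'
AMB=((12,120,60),(28,255,255))
def scan(name):
    for n in ("top","side"):
        im,T=snap(n,f"{name}_{n}")
        for nm,lo,hi in (("amber",)+AMB,("tubs",(0,0,190),(180,60,255))):
            for c,a,bb in blobs(im,lo,hi)[0]:
                w=px2w(n,c,0.03)[0]
                if 0.3<w[0]<0.85 and abs(w[1])<0.6 and a<2500: print(n,nm,c,a,w[:2].round(4),"box",w2b(w).round(3))
E
python3 - <<'E'
from h import *
scan("f")
im,T=snap("wrist","f_wrist")
for c,a,b in blobs(im,*AMB)[0]: print(c,a,px2w("wrist",c,0.03,T)[0])
a=(0.4335,0.2525)
plan([(a[0],a[1],0.02,80.13,0.85,5)])
E
```

```text
top amber [157.4 205.4] 202 [0.5384 0.2588] box [-0.085  0.243]
top amber [346.8 209. ] 203 [ 0.4448 -0.2854] box [-0.084 -0.309]
top amber [164.3 244.2] 97 [0.4228 0.2506] box [-0.198  0.215]
top tubs [324.4 114.4] 162 [ 0.7446 -0.2764] box [ 0.21  -0.249]
top tubs [386.6 191.8] 219 [ 0.4773 -0.4126] box [-0.03  -0.429]
top tubs [ 87.8 203.7] 137 [0.5743 0.4642] box [-0.085  0.452]
top tubs [102.9 207.7] 35 [0.5556 0.4198] box [-0.096  0.405]
top tubs [115.7 213.7] 96 [0.5321 0.3833] box [-0.113  0.365]
top tubs [221.5 215.5] 389 [0.4809 0.0772] box [-0.111  0.054]
top tubs [258.9 216.3] 212 [ 0.4623 -0.0293] box [-0.111 -0.054]
top tubs [ 72.2 237.5] 76 [0.4809 0.517 ] box [-0.186  0.488]
side amber [236.4 298.9] 377 [0.5393 0.2656] box [-0.085  0.25 ]
side amber [285.6 303.1] 360 [0.4336 0.2588] box [-0.188  0.225]
side tubs [207.5 149.1] 102 [ 0.7429 -0.2498] box [ 0.204 -0.223]
side tubs [269.5 236.6] 92 [0.4927 0.0827] box [-0.1    0.062]
side tubs [233.2 368.6] 828 [0.5158 0.4097] box [-0.133  0.388]
[258.  192.6] 1865 [0.43219391 0.25301166 0.03      ]
[282.8 281.5] 1647 [0.53319822 0.26157282 0.03      ]
now [0.4332 0.253  0.1191] jaw 80.2 j6 0.54 gap 0.0729 F [ 0.1  0.5 -0.4] t 10.6
way [0.4335 0.2525 0.02  ] jaw 80.1 j6 0.7
[[[2,0,0,0,0,0,0.85],[2,0,0,0,0,0,0.85],[1.9,0,0,0,0,0,0.85],[2,0,0,0,0,0,0.85],[2,0,0,0,0,0,0.85]]]
```

View pics/f_wrist.png

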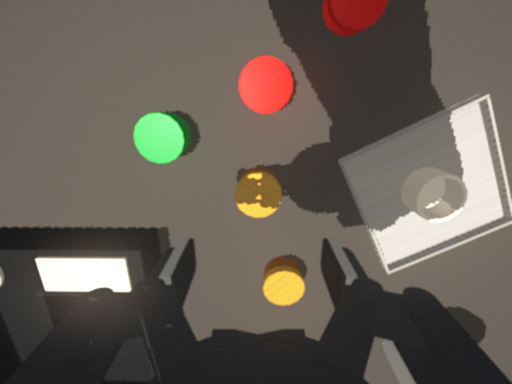

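View pics/f_top.png

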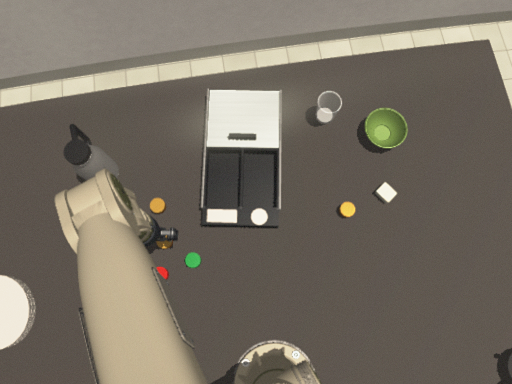

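Request:
drive_tool(
  plan=[
    [[2.5,0,0,0,0,0,0.85],[2.5,0,0.1,0,0,0,0.85],[2.5,0,0,0,0,0,0.85],[2,0,0,0,0,0,0.85],[1.2,0,0,0,0,0,0.85]],
  ],
)

```text
clock: 11.02
tcp_pos: [0.4327, 0.2521, 0.0098]
orientation: [0.703, 0.06, 0.706, -0.061]
wrist_force: [0.2, 0.5, 0.7]
finger_gap: 0.0727
```

Request:
drive_tool(
  plan=[
    [[0.6,0,0,0,0,0,0.85],[0,0,0,0,0,0,0.3],[0,0,0,0,0,0,0.3],[0,0,0,0,0,0,0.3],[0,0,0,0,0,0,0.3]],
  ],
  squeeze=35,
)

```text
clock: 11.43
tcp_pos: [0.4352, 0.2528, 0.0074]
orientation: [0.705, 0.061, 0.704, -0.06]
wrist_force: [0.4, 0.4, -0.4]
finger_gap: 0.0427
```

```bash
python3 - <<'E'
from h import *
p=env.get_state()["tcp_pos"]; b=b2w(0.055,-0.053)
plan([(p[0],p[1],0.105,80.13,0.3,5),(b[0],b[1],0.105,80.13,0.3,12),(b[0],b[1],0.105,80.13,0.3,3)])
E
```

```text
now [0.4352 0.2528 0.0074] jaw 80.2 j6 0.54 gap 0.0427 F [ 0.4  0.4 -0.4] t 11.43
way [0.4352 0.2528 0.105 ] jaw 80.1 j6 0.7
way [ 0.6257 -0.0569  0.105 ] jaw 80.1 j6 0.08
way [ 0.6257 -0.0569  0.105 ] jaw 80.1 j6 0.08
[[[-2,0,0,0,0,0,0.3],[-1.9,0,0,0,0,0,0.3],[-2,0,0,0,0.1,0,0.3],[-1.9,0,0,0,0,-0.1,0.3],[-2,0,0,0,0,0,0.3]]]
[[[0,-2.3,2,0,0,0,0.3],[0,-2.2,2,0,0,0,0.3],[0,-2.3,2,0,0,0,0.3],[0,-2.3,2,0,0,0,0.3],[0,-2.3,2,0,0,0,0.3]]]
[[[0,-2.2,2,0,0,0,0.3],[0,-2.3,2,0,0,0,0.3],[0,-2.3,2,0,0,0,0.3],[0,-2.2,2.1,0,0,0,0.3],[0.1,-2.3,2,0,0,0,0.3]]]
[[[0,-2.3,2,0,0,0,0.3],[0,-2.3,2,0,0,0,0.3],[0,0,0,0,0,0,0.3],[0,0,0,0,0,0,0.3],[0,0,0,0,0,0,0.3]]]
```

Request:
drive_tool(
  plan=[
    [[-2,0,0,0,0,0,0.3],[-2,0,0,0,0,0,0.3],[-2,0,0,0,0,0,0.3],[-2,0,0,0,0,0,0.3],[-1.8,0,0,0,0,0,0.3]],
  ],
)

```text
clock: 11.85
tcp_pos: [0.4347, 0.2525, 0.1064]
orientation: [0.705, 0.061, 0.704, -0.06]
wrist_force: [0.7, -0.3, 0.1]
finger_gap: 0.0427
```

Request:
drive_tool(
  plan=[
    [[0,-2.3,2,0,0,0,0.3],[0,-2.2,2,0,0,0,0.3],[0,-2.3,2,0,0,0,0.3],[0,-2.3,2,0,0,0,0.3],[0,-2.3,2,0,0,0,0.3]],
  ],
)

```text
clock: 12.27
tcp_pos: [0.5143, 0.1218, 0.1054]
orientation: [0.705, 0.061, 0.704, -0.06]
wrist_force: [0.1, -0.1, -1.1]
finger_gap: 0.0427
```

Request:
drive_tool(
  plan=[
    [[0,-2.2,2,0,0,0,0.3],[0,-2.3,2,0,0,0,0.3],[0,-2.3,2,0,0,0,0.3],[0,-2.2,2.1,0,0,0,0.3],[0,-2.3,2,0,0,0,0.3]],
  ],
)

```text
clock: 12.68
tcp_pos: [0.5946, -0.0071, 0.1052]
orientation: [0.705, 0.061, 0.704, -0.061]
wrist_force: [0.6, -0.1, -0.7]
finger_gap: 0.0428
```

Request:
drive_tool(
  plan=[
    [[0,-2.3,2,0,0,0,0.3],[0,-2.3,2,0,0,0,0.3],[0,0,0,0,0,0,0.3],[0,0,0,0,0,0,0.3],[0,0,0,0,0,0,0.3]],
  ],
)

```text
clock: 13.1
tcp_pos: [0.6247, -0.0577, 0.1045]
orientation: [0.704, 0.061, 0.705, -0.061]
wrist_force: [-0.0, 0.7, -0.9]
finger_gap: 0.0429
```

```bash
python3 - <<'E'
from h import *
b=b2w(0.055,-0.053)
im,T=snap("wrist","g_wrist"); print(w2px("wrist",[[*b2w(.086,-.003),.046],[*b2w(-.086,-.003),.046],[*b2w(-.086,-.103),.046],[*b2w(.086,-.103),.046]],T).round(0).tolist())
plan([(b[0],b[1],0.018,80.13,0.3,5)])
E
```

```text
[[318.0, 241.0], [337.0, 6.0], [183.0, 6.0], [200.0, 241.0]]
now [ 0.6245 -0.0571  0.1045] jaw 80.2 j6 -0.05 gap 0.0432 F [ 0.8 -0.1 -0.3] t 13.15
way [ 0.6257 -0.0569  0.018 ] jaw 80.1 j6 0.08
[[[1.7,0,0,0,0,0,0.3],[1.8,0,0,0,0,0,0.3],[1.7,0,0.1,0,0,0,0.3],[1.7,0,0,0.1,0,0,0.3],[1.7,0,0,0,0,0,0.3]]]
```

View pics/g_wrist.png

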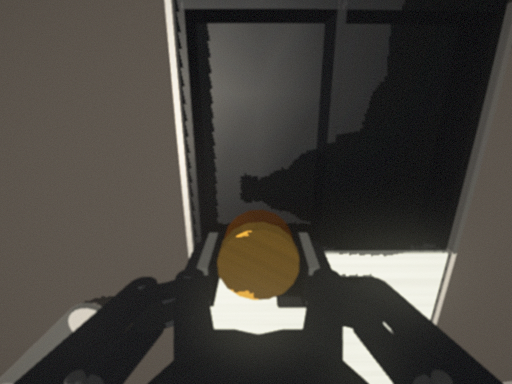

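Request:
drive_tool(
  plan=[
    [[2,0,0,0,0,0,0.3],[2,0,0,0,0,0,0.3],[2,0,0,0,0,0,0.3],[1.5,0,0,0,0,0,0.3],[0.8,0,0,0,0,0,0.3]],
  ],
)

```text
clock: 13.57
tcp_pos: [0.6231, -0.0559, 0.0195]
orientation: [0.703, 0.06, 0.706, -0.06]
wrist_force: [-0.2, 0.2, -0.9]
finger_gap: 0.0429
```

Request:
drive_tool(
  plan=[
    [[0.3,0,0,0,0,0,0.3],[0.1,0,0,0,0,0,0.3],[0,0,0,0,0,0,0.6],[0,0,0,0,0,0,0.66],[0,0,0,0,0,0,0.66]],
  ],
)

```text
clock: 13.98
tcp_pos: [0.626, -0.0579, 0.0185]
orientation: [0.705, 0.06, 0.704, -0.061]
wrist_force: [-0.4, 0.0, -0.6]
finger_gap: 0.0565
```

```bash
python3 - <<'E'
from h import *
p=env.get_state()["tcp_pos"]; a=(0.5385,0.261)
plan([(p[0],p[1],0.10,80.13,0.66,4),(a[0],a[1],0.10,80.13,0.85,12),(a[0],a[1],0.1,80.13,0.85,4)])
E
```

```text
now [ 0.626  -0.0579  0.0185] jaw 80.2 j6 -0.05 gap 0.0565 F [-0.4  0.  -0.6] t 13.98
way [ 0.626  -0.0579  0.1   ] jaw 80.1 j6 0.08
way [0.5385 0.261  0.1   ] jaw 80.1 j6 0.62
way [0.5385 0.261  0.1   ] jaw 80.1 j6 0.62
[[[-2,0,0,0,0,0,0.66],[-2.1,0,0,0,0.1,0,0.66],[-2,0,0,0,0,0,0.66],[-2.1,0,0,0.1,0,0,0.66],[0,2.5,-1.2,0,0,0,0.85]]]
[[[0,2.5,-1.2,0,0,0,0.85],[0,2.5,-1.1,0,0,0,0.85],[0,2.5,-1.2,0,0,0,0.85],[0,2.5,-1.2,0,0,0,0.85],[0,2.5,-1.2,0,0,0,0.85]]]
[[[0,2.4,-1.1,0,0,0,0.85],[0,2.5,-1.2,0,0,0,0.85],[0,2.5,-1.2,0,0,0,0.85],[0,2.5,-1.2,0,0,0,0.85],[0,2.5,-1.1,0,0,0,0.85]]]
[[[0,2.5,-1.2,0,0,0,0.85],[0,0,0,0,0,0,0.85],[0,0,0,0,0,0,0.85],[0,0,0,0,0,0,0.85],[0,0,0,0,0,0,0.85]]]
```

Request:
drive_tool(
  plan=[
    [[-2,0,0,0,0,0,0.66],[-2.1,0,0,0,0,0,0.66],[-2,0,0,0,0,0,0.66],[-2.1,0,0,0,0,0,0.66],[0,2.5,-1.2,0,0,0,0.85]],
  ],
)

```text
clock: 14.4
tcp_pos: [0.6225, -0.0353, 0.105]
orientation: [0.708, 0.061, 0.7, -0.063]
wrist_force: [2.8, 0.4, -0.1]
finger_gap: 0.0668
```

Request:
drive_tool(
  plan=[
    [[0,2.5,-1.2,0,0,0,0.85],[0,2.5,-1.1,0,0,0,0.85],[0,2.5,-1.2,0,0,0,0.85],[0,2.5,-1.2,0,0,0,0.85],[0,2.5,-1.2,0,0,0,0.85]],
  ],
)

```text
clock: 14.82
tcp_pos: [0.5808, 0.1032, 0.1002]
orientation: [0.705, 0.061, 0.704, -0.061]
wrist_force: [0.5, 0.8, 0.7]
finger_gap: 0.0727
```

Request:
drive_tool(
  plan=[
    [[0,2.4,-1.1,0,0,0,0.85],[0,2.5,-1.2,0,0,0,0.85],[0,2.5,-1.2,0,0,0,0.85],[0,2.5,-1.2,0,0,0,0.85],[0,2.5,-1.1,0,0,0,0.85]],
  ],
)

```text
clock: 15.23
tcp_pos: [0.5446, 0.2356, 0.1002]
orientation: [0.705, 0.061, 0.704, -0.06]
wrist_force: [-0.3, 0.4, 0.1]
finger_gap: 0.0726
```

Request:
drive_tool(
  plan=[
    [[0,2.5,-1.2,0,0,0,0.85],[0,0,0,0,0,0,0.85],[0,0,0,0,0,0,0.85],[0,0,0,0,0,0,0.85],[0,0,0,0,0,0,0.85]],
  ],
)

```text
clock: 15.65
tcp_pos: [0.5377, 0.2601, 0.0996]
orientation: [0.705, 0.061, 0.704, -0.061]
wrist_force: [0.2, 1.0, -0.3]
finger_gap: 0.0725
```

```bash
python3 - <<'E'
from h import *
im,T=snap("wrist","i_wrist")
for c,a,b in blobs(im,*AMB,200)[0]: print(c,a,px2w("wrist",c,0.03,T)[0])
scan("i")
a=(0.5385,0.261)
plan([(a[0],a[1],0.007,80.13,0.85,5)])
E
```

```text
[260.3 201.8] 2190 [0.53837353 0.26174757 0.03      ]
top amber [260.1 161.4] 198 [ 0.6252 -0.058 ] box [ 0.055 -0.054]
top amber [157.3 207.1] 144 [0.5334 0.2596] box [-0.09   0.243]
top amber [346.9 209. ] 205 [ 0.4448 -0.2857] box [-0.084 -0.309]
top tubs [324.4 114.3] 160 [ 0.7449 -0.2765] box [ 0.21  -0.249]
top tubs [112. 156.] 29 [0.7104 0.3813] box [0.063 0.393]
top tubs [386.5 191.8] 215 [ 0.4773 -0.4123] box [-0.03  -0.429]
top tubs [221.5 215.5] 388 [0.4809 0.0772] box [-0.111  0.054]
top tubs [258.8 216.3] 211 [ 0.4624 -0.029 ] box [-0.111 -0.054]
side amber [299.4 153.1] 149 [ 0.4451 -0.2741] box [-0.086 -0.298]
side amber [236.9 299.8] 333 [0.5378 0.2676] box [-0.087  0.252]
side tubs [293.  129.1] 88 [ 0.4776 -0.4098] box [-0.03  -0.426]
side tubs [287.8 201.7] 173 [ 0.4599 -0.0478] box [-0.11  -0.072]
side tubs [276.  230.8] 384 [0.479  0.0613] box [-0.11   0.038]
now [0.5376 0.2598 0.0994] jaw 80.1 j6 0.49 gap 0.0725 F [-0.  -0.3 -0.3] t 15.8
way [0.5385 0.261  0.007 ] jaw 80.1 j6 0.62
[[[1.8,0,0,0,0,0,0.85],[1.9,0.1,0,0,0,0,0.85],[1.8,0,0,0,0,0,0.85],[1.9,0,0.1,0,0,0,0.85],[1.8,0,0,-0.1,0,0,0.85]]]
```

View pics/i_wrist.png

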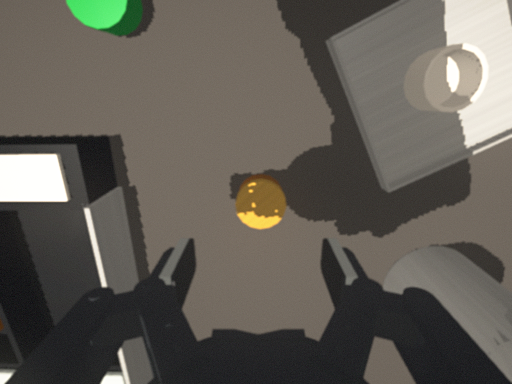

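View pics/i_top.png

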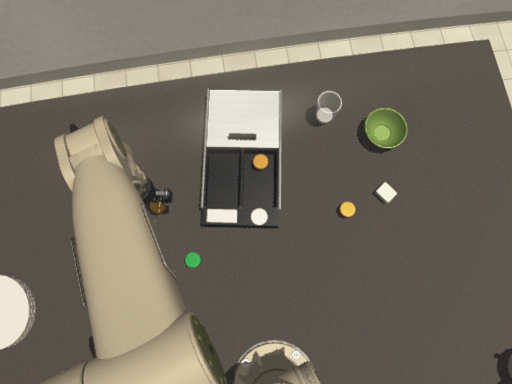

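Request:
drive_tool(
  plan=[
    [[2.3,0,0,0,0,0,0.85],[2.3,0.1,0,0,0,0,0.85],[2.3,0,0,0,0,0,0.85],[1.5,0,0,0,0,0,0.85],[0.7,0,0,0,0,0,0.85]],
  ],
)

```text
clock: 16.22
tcp_pos: [0.5359, 0.2605, 0.0058]
orientation: [0.703, 0.06, 0.706, -0.062]
wrist_force: [-0.6, 0.2, 0.4]
finger_gap: 0.0724
```

Request:
drive_tool(
  plan=[
    [[0.1,0,0,0,0,0,0.85],[0,0,0,0,0,0,0.3],[0,0,0,0,0,0,0.3],[0,0,0,0,0,0,0.3],[0,0,0,0,0,0,0.3]],
  ],
)

```text
clock: 16.63
tcp_pos: [0.5387, 0.2622, 0.0089]
orientation: [0.706, 0.061, 0.704, -0.06]
wrist_force: [0.0, -0.8, 3.2]
finger_gap: 0.0427
```

```bash
python3 - <<'E'
from h import *
p=env.get_state()["tcp_pos"]; b=b2w(0.0,-0.053)
plan([(p[0],p[1],0.105,80.13,0.3,5),(b[0],b[1],0.105,80.13,0.3,12),(b[0],b[1],0.105,80.13,0.3,3)])
E
```

```text
now [0.5387 0.2622 0.0089] jaw 80.2 j6 0.49 gap 0.0427 F [ 0.  -0.8  3.2] t 16.63
way [0.5387 0.2622 0.105 ] jaw 80.1 j6 0.63
way [ 0.5715 -0.0475  0.105 ] jaw 80.1 j6 0.09
way [ 0.5715 -0.0475  0.105 ] jaw 80.1 j6 0.09
[[[-1.9,0,0,0,0,0,0.3],[-1.9,0,0,0,0.1,0,0.3],[-2,0,0,0,0,0,0.3],[-1.9,0,0,0,0,-0.1,0.3],[-1.9,0,0,0,0.1,0,0.3]]]
[[[0,-2.5,0.7,0,0,0,0.3],[0,-2.5,0.7,0,0,0,0.3],[0,-2.5,0.7,0,0,0,0.3],[0,-2.5,0.7,0,0,0,0.3],[0,-2.5,0.8,0,0,0,0.3]]]
[[[0,-2.5,0.7,0,0,0,0.3],[0,-2.5,0.7,0,0,0,0.3],[0,-2.5,0.7,0,0,0,0.3],[0,-2.5,0.7,0,0,0,0.3],[0,-2.5,0.7,0,0,0,0.3]]]
[[[0,-2.5,0.7,0,0,0,0.3],[0,-2.4,0.7,0,0,0,0.3],[0,0,0,0,0,0,0.3],[0,0,0,0,0,0,0.3],[0,0,0,0,0,0,0.3]]]
```

Request:
drive_tool(
  plan=[
    [[-2,0,0,0,0,0,0.3],[-2,0,0,0,0,0,0.3],[-2,0,0,0,0,0,0.3],[-2,0,0,0,0,0,0.3],[-1.6,0,0,0,0,0,0.3]],
  ],
)

```text
clock: 17.05
tcp_pos: [0.5379, 0.2622, 0.1056]
orientation: [0.705, 0.061, 0.704, -0.06]
wrist_force: [-0.3, -0.1, -1.1]
finger_gap: 0.0429
```

Request:
drive_tool(
  plan=[
    [[0,-2.5,0.7,0,0,0,0.3],[0,-2.5,0.7,0,0,0,0.3],[0,-2.5,0.7,0,0,0,0.3],[0,-2.5,0.7,0,0,0,0.3],[0,-2.5,0.8,0,0,0,0.3]],
  ],
)

```text
clock: 17.47
tcp_pos: [0.5515, 0.1317, 0.104]
orientation: [0.705, 0.06, 0.704, -0.06]
wrist_force: [0.2, -0.2, 0.3]
finger_gap: 0.0425
```

Request:
drive_tool(
  plan=[
    [[0,-2.5,0.7,0,0,0,0.3],[0,-2.5,0.7,0,0,0,0.3],[0,-2.5,0.7,0,0,0,0.3],[0,-2.5,0.7,0,0,0,0.3],[0,-2.5,0.7,0,0,0,0.3]],
  ],
)

```text
clock: 17.88
tcp_pos: [0.5648, 0.0022, 0.104]
orientation: [0.705, 0.061, 0.704, -0.06]
wrist_force: [-0.4, 0.0, -1.0]
finger_gap: 0.0429
```

Request:
drive_tool(
  plan=[
    [[0,-2.5,0.7,0,0,0,0.3],[0,-2.4,0.7,0,0,0,0.3],[0,0,0,0,0,0,0.3],[0,0,0,0,0,0,0.3],[0,0,0,0,0,0,0.3]],
  ],
)

```text
clock: 18.3
tcp_pos: [0.5699, -0.047, 0.1036]
orientation: [0.705, 0.061, 0.704, -0.061]
wrist_force: [0.1, -0.5, -0.5]
finger_gap: 0.0431
```

```bash
python3 - <<'E'
from h import *
b=b2w(0.0,-0.053)
im,T=snap("wrist","j_wrist")
for c,a,bb in blobs(im,*AMB,200)[0]: print(c,a,bb,px2w("wrist",c,0.03,T)[0])
plan([(b[0],b[1],0.019,80.13,0.3,5)])
E
```

```text
[257.7 259.5] 5617 [218 213  81  90] [ 0.62909454 -0.05778331  0.03      ]
now [ 0.5699 -0.0465  0.1035] jaw 80.2 j6 -0.05 gap 0.0425 F [-0.9  0.4 -0.4] t 18.35
way [ 0.5715 -0.0475  0.019 ] jaw 80.1 j6 0.09
[[[1.7,0,0,0,0,0,0.3],[1.7,0,0.1,0,0,0,0.3],[1.7,0,0,0,0,0,0.3],[1.7,-0.1,0,0.1,0,0,0.3],[1.6,0,0.1,0,0,0,0.3]]]
```

View pics/j_wrist.png

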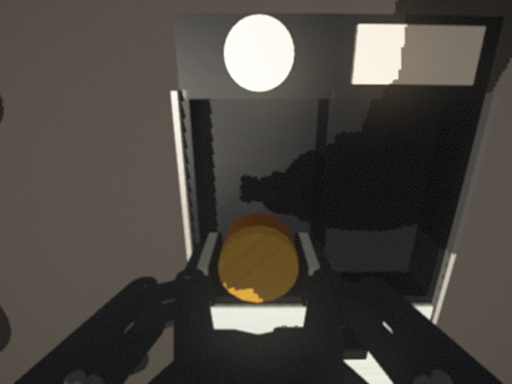

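Request:
drive_tool(
  plan=[
    [[2,0,0,0,0,0,0.3],[2,0,0,0,0,0,0.3],[2,0,0,0,0,0,0.3],[1.4,0,0,0,0,0,0.3],[0.7,0,0,0,0,0,0.3]],
  ],
)

```text
clock: 18.77
tcp_pos: [0.5685, -0.0455, 0.0203]
orientation: [0.703, 0.06, 0.706, -0.06]
wrist_force: [0.2, 0.9, -0.6]
finger_gap: 0.0426
```

Request:
drive_tool(
  plan=[
    [[0.3,0,0,0,0,0,0.3],[0.1,0,0,0,0,0,0.3],[0,0,0,0,0,0,0.6],[0,0,0,0,0,0,0.66],[0,0,0,0,0,0,0.66]],
  ],
)

```text
clock: 19.18
tcp_pos: [0.5709, -0.047, 0.0191]
orientation: [0.705, 0.06, 0.704, -0.06]
wrist_force: [1.2, 0.4, -0.5]
finger_gap: 0.0566
```

```bash
python3 - <<'E'
from h import *
p=env.get_state()["tcp_pos"]; a=(0.4448,-0.2825)
plan([(p[0],p[1],0.10,80.13,0.66,4),(a[0],a[1],0.10,80.13,0.85,9),(a[0],a[1],0.1,80.13,0.85,2)])
E
```

```text
now [ 0.5709 -0.047   0.0191] jaw 80.2 j6 -0.05 gap 0.0566 F [ 1.2  0.4 -0.5] t 19.18
way [ 0.5709 -0.047   0.1   ] jaw 80.1 j6 0.09
way [ 0.4448 -0.2825  0.1   ] jaw 80.1 j6 -0.39
way [ 0.4448 -0.2825  0.1   ] jaw 80.1 j6 -0.39
[[[-2,0,0,0,0,0,0.66],[-2,0,0,0,0,0,0.66],[-2.1,0,0,0.1,0.1,0,0.66],[-2,0,0,0,0,0,0.66],[0,-2.8,-0.9,0,0,0,0.85]]]
[[[0,-2.8,-1,0,0,0,0.85],[0,-2.9,-0.9,0,0,0,0.85],[0,-2.8,-0.9,0,0,0,0.85],[0,-2.8,-0.9,0,0,0,0.85],[0,-2.8,-1,0,0,0,0.85]]]
[[[0,-2.8,-0.9,0,0,0,0.85],[0,-2.8,-0.9,0,0,0,0.85],[0,-2.9,-1,0,0,0,0.85],[0,0,0,0,0,0,0.85],[0,0,0,0,0,0,0.85]]]
```

Request:
drive_tool(
  plan=[
    [[-2,0,0,0,0,0,0.66],[-2,0,0,0,0,0,0.66],[-2.1,0,0,0,0,0,0.66],[-2,0,0,0,0,0,0.66],[0,-2.8,-0.9,0,0,0,0.66]],
  ],
)

```text
clock: 19.6
tcp_pos: [0.5613, -0.0714, 0.1042]
orientation: [0.708, 0.059, 0.701, -0.059]
wrist_force: [1.2, 0.0, 1.4]
finger_gap: 0.0563
```

Request:
drive_tool(
  plan=[
    [[0,-2.8,-1,0,0,0,0.85],[0,-2.9,-0.9,0,0,0,0.85],[0,-2.8,-0.9,0,0,0,0.85],[0,-2.8,-0.9,0,0,0,0.85],[0,-2.8,-1,0,0,0,0.85]],
  ],
)

```text
clock: 20.02
tcp_pos: [0.4859, -0.2055, 0.0999]
orientation: [0.705, 0.06, 0.704, -0.061]
wrist_force: [0.2, -0.2, 0.2]
finger_gap: 0.0722
```

Request:
drive_tool(
  plan=[
    [[0,-2.8,-0.9,0,0,0,0.85],[0,-2.8,-0.9,0,0,0,0.85],[0,-2.9,-1,0,0,0,0.85],[0,0,0,0,0,0,0.85],[0,0,0,0,0,0,0.85]],
  ],
)

```text
clock: 20.43
tcp_pos: [0.4436, -0.2847, 0.0997]
orientation: [0.705, 0.062, 0.704, -0.062]
wrist_force: [-0.2, -0.5, 0.2]
finger_gap: 0.0726
```

Request:
drive_tool(
  plan=[
    [[0,0,0,0,0,0,0.85],[0,0,0,0,0,0,0.85],[0,0,0,0,0,0,0.85],[0,0,0,0,0,0,0.85],[0,0,0,0,0,0,0.85]],
  ],
)

```text
clock: 20.85
tcp_pos: [0.4444, -0.2824, 0.0993]
orientation: [0.705, 0.06, 0.705, -0.06]
wrist_force: [0.1, -0.5, -0.4]
finger_gap: 0.0728
```

```bash
python3 - <<'E'
from h import *
im,T=snap("wrist","k_wrist")
for c,a,b in blobs(im,*AMB,200)[0]: print(c,a,px2w("wrist",c,0.03,T)[0])
scan("k")
a=(0.4448,-0.2825)
plan([(a[0],a[1],0.007,80.13,0.85,5)])
E
```

```text
[254.7 196.5] 1682 [ 0.4394083  -0.28454174  0.03      ]
[495.5 300.7] 1757 [ 0.58977865 -0.06686575  0.03      ]
top amber [260.1 161.3] 200 [ 0.6255 -0.0581] box [ 0.055 -0.054]
top amber [259.3 178.7] 204 [ 0.573  -0.0476] box [ 0.001 -0.053]
top tubs [325.7 110.5] 47 [ 0.7567 -0.2829] box [ 0.223 -0.253]
top tubs [414.  150.1] 112 [ 0.5912 -0.5251] box [ 0.101 -0.52 ]
top tubs [386.8 155.9] 63 [ 0.5855 -0.4379] box [ 0.081 -0.435]
top tubs [427.6 179.6] 73 [ 0.495  -0.5442] box [ 0.01  -0.555]
top tubs [221.6 215.3] 371 [0.4814 0.0769] box [-0.11   0.054]
top tubs [258.9 216.3] 210 [ 0.4623 -0.0293] box [-0.111 -0.054]
top tubs [105.6 238.1] 176 [0.465  0.4185] box [-0.185  0.388]
side amber [299.5 153.2] 152 [ 0.4447 -0.2736] box [-0.086 -0.297]
side amber [230.4 192.7] 204 [ 0.6239 -0.0585] box [ 0.054 -0.055]
side amber [247.9 197.2] 205 [ 0.5717 -0.0482] box [ 0.    -0.054]
side tubs [290.6 129.6] 58 [ 0.4856 -0.4053] box [-0.023 -0.42 ]
side tubs [207.5 149.1] 103 [ 0.7429 -0.2498] box [ 0.204 -0.223]
side tubs [254. 178.] 57 [ 0.5686 -0.1314] box [ 0.011 -0.136]
side tubs [287.8 201.7] 172 [ 0.4599 -0.0478] box [-0.11  -0.072]
side tubs [276.  230.9] 385 [0.479  0.0616] box [-0.11   0.039]
side tubs [257.1 366.2] 2299 [0.4724 0.3981] box [-0.174  0.369]
now [ 0.4442 -0.2828  0.0993] jaw 80.2 j6 -0.55 gap 0.0723 F [ 0.4 -0.2  0.3] t 21.0
way [ 0.4448 -0.2825  0.007 ] jaw 80.1 j6 -0.39
[[[1.8,0,0,0,0,0,0.85],[1.9,0,0,0,0,0,0.85],[1.8,0,0,0.1,0,0,0.85],[1.9,0,0,0,0,0,0.85],[1.8,0,0.1,0,0,0,0.85]]]
```

View pics/k_wrist.png

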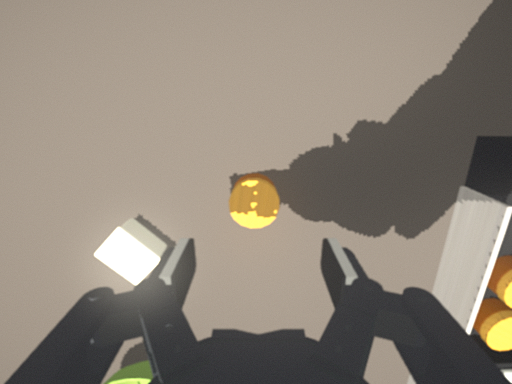

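View pics/k_top.png

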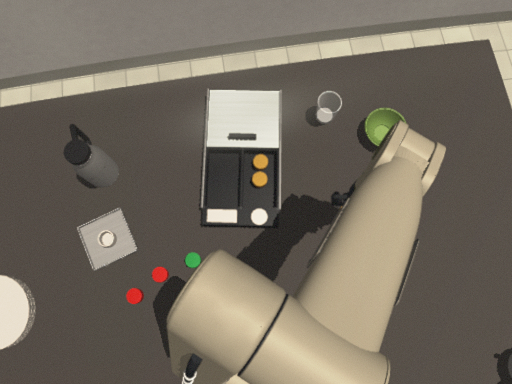

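Request:
drive_tool(
  plan=[
    [[2.3,-0.1,0,0,0,0,0.85],[2.3,-0.1,0,0,0,0,0.85],[2.3,0,0,0,0,0,0.85],[1.5,0,0,0,0,0,0.85],[0.7,0,0,0,0,0,0.85]],
  ],
)

```text
clock: 21.42
tcp_pos: [0.4424, -0.2839, 0.006]
orientation: [0.704, 0.061, 0.706, -0.06]
wrist_force: [-0.3, 0.1, -0.8]
finger_gap: 0.073
```

Request:
drive_tool(
  plan=[
    [[0.1,0,0,0,0,0,0.85],[0,0,0,0,0,0,0.3],[0,0,0,0,0,0,0.3],[0,0,0,0,0,0,0.3],[0,0,0,0,0,0,0.3]],
  ],
)

```text
clock: 21.83
tcp_pos: [0.4446, -0.286, 0.0087]
orientation: [0.705, 0.06, 0.704, -0.061]
wrist_force: [0.2, -0.6, 3.8]
finger_gap: 0.0429
```

```bash
python3 - <<'E'
from h import *
p=env.get_state()["tcp_pos"]; b=b2w(-0.055,-0.053)
plan([(p[0],p[1],0.105,80.13,0.3,5),(b[0],b[1],0.105,80.13,0.3,8),(b[0],b[1],0.105,80.13,0.3,2)])
E
```

```text
now [ 0.4446 -0.286   0.0087] jaw 80.2 j6 -0.55 gap 0.0429 F [ 0.2 -0.6  3.8] t 21.83
way [ 0.4446 -0.286   0.105 ] jaw 80.1 j6 -0.4
way [ 0.5173 -0.0381  0.105 ] jaw 80.1 j6 0.1
way [ 0.5173 -0.0381  0.105 ] jaw 80.1 j6 0.1
[[[-1.9,0,0,0,0,0,0.3],[-2,0,0,0,0.1,0,0.3],[-1.9,0,0,0,0,0,0.3],[-1.9,0,0,0,0,0.1,0.3],[-1.9,0,0,0,0,0,0.3]]]
[[[0,3.2,0.4,0,0,0,0.3],[0,3.2,0.3,0,0,0,0.3],[0,3.2,0.4,0,0,0,0.3],[0,3.2,0.4,0,0,0,0.3],[0,3.2,0.3,0,0,0,0.3]]]
[[[0,3.2,0.4,0,0,0,0.3],[0,3.3,0.4,0,0,0,0.3],[0,3.2,0.3,0,0,0,0.3],[0,0,0,0,0,0,0.3],[0,0,0,0,0,0,0.3]]]
```

Request:
drive_tool(
  plan=[
    [[-2,0,0,0,0,0,0.3],[-2,0,0,0,0,0,0.3],[-2,0,0,0,0,0,0.3],[-2,0,0,0,0,0,0.3],[-1.6,0,0,0,0,0,0.3]],
  ],
)

```text
clock: 22.25
tcp_pos: [0.4441, -0.2855, 0.1054]
orientation: [0.705, 0.06, 0.704, -0.061]
wrist_force: [-0.4, -0.4, -0.3]
finger_gap: 0.0426
```

Request:
drive_tool(
  plan=[
    [[0,3.2,0.4,0,0,0,0.3],[0,3.2,0.3,0,0,0,0.3],[0,3.2,0.4,0,0,0,0.3],[0,3.2,0.4,0,0,0,0.3],[0,3.2,0.3,0,0,0,0.3]],
  ],
)

```text
clock: 22.67
tcp_pos: [0.4892, -0.1294, 0.104]
orientation: [0.705, 0.061, 0.704, -0.061]
wrist_force: [-0.2, -0.7, -0.5]
finger_gap: 0.0426
```

Request:
drive_tool(
  plan=[
    [[0,3.2,0.4,0,0,0,0.3],[0,3.3,0.4,0,0,0,0.3],[0,3.2,0.3,0,0,0,0.3],[0,0,0,0,0,0,0.3],[0,0,0,0,0,0,0.3]],
  ],
)

```text
clock: 23.08
tcp_pos: [0.5164, -0.0354, 0.1037]
orientation: [0.705, 0.059, 0.704, -0.059]
wrist_force: [-0.9, -0.9, -1.3]
finger_gap: 0.0429
```

Request:
drive_tool(
  plan=[
    [[0,0,0,0,0,0,0.3],[0,0,0,0,0,0,0.3],[0,0,0,0,0,0,0.3],[0,0,0,0,0,0,0.3],[0,0,0,0,0,0,0.3]],
  ],
)

```text
clock: 23.5
tcp_pos: [0.5159, -0.0378, 0.1033]
orientation: [0.704, 0.061, 0.704, -0.061]
wrist_force: [-0.4, 0.1, -1.4]
finger_gap: 0.0426
```

```bash
python3 - <<'E'
from h import *
b=b2w(-0.055,-0.053)
im,T=snap("wrist","l_wrist")
plan([(b[0],b[1],0.019,80.13,0.3,5)])
E
```

```text
now [ 0.5159 -0.0377  0.1033] jaw 80.1 j6 -0.06 gap 0.0426 F [ 0.6  0.5 -0.8] t 23.55
way [ 0.5173 -0.0381  0.019 ] jaw 80.1 j6 0.1
[[[1.7,0,0,0,0,0,0.3],[1.7,0,0.1,0,0,0,0.3],[1.7,0,0,0,0,0,0.3],[1.6,0,0,0,0,0,0.3],[1.7,0,0,0,0,0,0.3]]]
```

View pics/l_wrist.png

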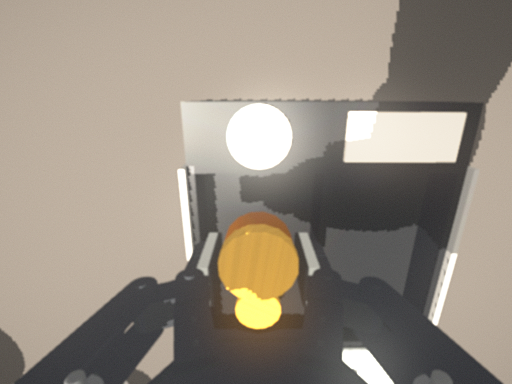

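Request:
drive_tool(
  plan=[
    [[2,0,0,0,0,0,0.3],[2,0,0.1,0,0,0,0.3],[2,0,0,0,0,0,0.3],[1.4,0,0,0,0,0,0.3],[0.7,0,0,0,0,0,0.3]],
  ],
)

```text
clock: 23.97
tcp_pos: [0.5156, -0.0371, 0.0204]
orientation: [0.703, 0.061, 0.706, -0.061]
wrist_force: [-0.7, 0.8, -0.7]
finger_gap: 0.0428
```

Request:
drive_tool(
  plan=[
    [[0.3,0,0,0,0,0,0.3],[0.1,0,0,0,0,0,0.3],[0,0,0,0,0,0,0.6],[0,0,0,0,0,0,0.66],[0,0,0,0,0,0,0.66]],
  ],
)

```text
clock: 24.38
tcp_pos: [0.5179, -0.0373, 0.019]
orientation: [0.705, 0.061, 0.704, -0.061]
wrist_force: [-0.7, 0.7, 0.3]
finger_gap: 0.0564
```

```bash
python3 - <<'E'
from h import *
# tub from top image k? arm hid it; use i_top plus k_wrist
for n,f in (("top","i_top"),("side","i_side")):
    im=cv2.imread(f"pics/{f}.png"); bl,l=blobs(im,(0,0,175),(180,60,255))
    for c,a,bb in bl:
        w=px2w(n,c,0.028)[0]
        if np.hypot(w[0]-.477,w[1]+.412)<0.05:
            m=(l==l[int(round(c[1])),int(round(c[0]))]).astype(np.uint8)
            ct=cv2.findContours(m,cv2.RETR_EXTERNAL,cv2.CHAIN_APPROX_NONE)[0][0][:,0].astype(float)
            r=cv2.minAreaRect(px2w(n,ct,0.028)[:,:2].astype(np.float32)); print(n,c,w,r)
p=env.get_state()["tcp_pos"]; a=(0.474,-0.409)
plan([(p[0],p[1],0.10,80.13,0.66,4),(0.46,-0.30,0.12,80.13,0.85,9),(0.46,-0.30,0.12,80.13,0.85,7)])
E
```

```text
top [386.4 191.8] [ 0.47774363 -0.41273017  0.028     ] ((0.4772794544696808, -0.41294488310813904), (0.04745511710643768, 0.04207383841276169), 34.42159652709961)
side [293.1 129.1] [ 0.47740468 -0.41289256  0.028     ] ((0.47819989919662476, -0.411391943693161), (0.04749772325158119, 0.042787760496139526), 34.128517150878906)
now [ 0.5179 -0.0373  0.019 ] jaw 80.2 j6 -0.05 gap 0.0564 F [-0.7  0.7  0.3] t 24.38
way [ 0.5179 -0.0373  0.1   ] jaw 80.1 j6 0.1
way [ 0.46 -0.3   0.12] jaw 80.1 j6 -0.41
way [ 0.46 -0.3   0.12] jaw 80.1 j6 -0.41
[[[-2,0,0,0,0,0,0.66],[-2,0,0,0,0.1,0,0.66],[-2.1,0,0,0,0,0,0.66],[-2,0,0,0,0,0,0.66],[-0.2,-3,-0.1,0,0,0,0.85]]]
[[[-0.2,-3,-0.2,0,0,0,0.85],[-0.3,-3,-0.1,0,0,0,0.85],[-0.2,-2.9,-0.1,0,0,0,0.85],[-0.2,-3,-0.2,0,0,0,0.85],[-0.2,-3,-0.1,0,0,0,0.85]]]
[[[-0.3,-3,-0.1,0,0,0,0.85],[-0.2,-3,-0.2,0,0,0,0.85],[-0.2,-3,-0.1,0,0,0,0.85],[0,0,0,0,0,0,0.85],[0,0,0,0,0,0,0.85]]]
[[[0,0,0,0,0,0,0.85],[0,0,0,0,0,0,0.85],[0,0,0,0,0,0,0.85],[0,0,0,0,0,0,0.85],[0,0,0,0,0,0,0.85]]]
```

```bash
python3 - <<'E'
from h import *
p=env.get_state()["tcp_pos"]
plan([(p[0],p[1],0.10,80.13,0.66,4),(0.4775,-0.412,0.11,124.3,0.85,13),(0.4775,-.412,0.11,124.3,0.85,3)])
E
```

```text
now [ 0.5179 -0.0373  0.019 ] jaw 80.2 j6 -0.05 gap 0.0564 F [-0.7  0.7  0.3] t 24.38
way [ 0.5179 -0.0373  0.1   ] jaw 80.1 j6 0.1
way [ 0.4775 -0.412   0.11  ] jaw 124.3 j6 -1.31
way [ 0.4775 -0.412   0.11  ] jaw 124.3 j6 -1.31
[[[-2,0,0,0,0,0,0.66],[-2,0,0,0,0.1,0,0.66],[-2.1,0,0,0,0,0,0.66],[-2,0,0,0,0,0,0.66],[-0.1,-2.9,0.2,-3.4,0,0,0.85]]]
[[[-0.1,-2.9,0,-3.4,0,0,0.85],[0,-2.9,-0.2,-3.4,0,0,0.85],[-0.1,-2.9,-0.3,-3.4,0,0,0.85],[-0.1,-2.8,-0.5,-3.4,0,0,0.85],[-0.1,-2.8,-0.6,-3.4,0,0,0.85]]]
[[[0,-2.8,-0.9,-3.4,0,0,0.85],[-0.1,-2.7,-1,-3.4,0,0,0.85],[-0.1,-2.7,-1.1,-3.4,0,0,0.85],[-0.1,-2.6,-1.4,-3.4,0,0,0.85],[0,-2.5,-1.4,-3.3,0,0,0.85]]]
[[[-0.1,-2.4,-1.6,-3.4,0,0,0.85],[-0.1,-2.3,-1.8,-3.4,0,0,0.85],[0,0,0,0,0,0,0.85],[0,0,0,0,0,0,0.85],[0,0,0,0,0,0,0.85]]]
```

Request:
drive_tool(
  plan=[
    [[-2,0,0,0,0,0,0.66],[-2,0,0,0,0,0,0.66],[-2.1,0,0,0,0,0,0.66],[-2,0,0,0,0,0,0.66],[-0.1,-2.9,0.2,-3.4,0,0,0.66]],
  ],
)

```text
clock: 24.8
tcp_pos: [0.517, -0.0638, 0.1046]
orientation: [0.709, 0.038, 0.704, -0.038]
wrist_force: [0.6, -0.3, 0.4]
finger_gap: 0.0563
```

Request:
drive_tool(
  plan=[
    [[-0.1,-2.9,0,-3.4,0,0,0.85],[0,-2.9,-0.2,-3.4,0,0,0.85],[-0.1,-2.9,-0.3,-3.4,0,0,0.85],[-0.1,-2.8,-0.5,-3.4,0,0,0.85],[-0.1,-2.8,-0.6,-3.4,0,0,0.85]],
  ],
)

```text
clock: 25.22
tcp_pos: [0.4989, -0.211, 0.1049]
orientation: [0.704, -0.066, 0.704, 0.066]
wrist_force: [1.1, 0.1, -0.5]
finger_gap: 0.0725
```

Request:
drive_tool(
  plan=[
    [[0,-2.8,-0.9,-3.4,0,0,0.85],[-0.1,-2.7,-1,-3.4,0,0,0.85],[-0.1,-2.7,-1.1,-3.4,0,0,0.85],[-0.1,-2.6,-1.4,-3.4,0,0,0.85],[0,-2.5,-1.4,-3.3,0,0,0.85]],
  ],
)

```text
clock: 25.63
tcp_pos: [0.483, -0.356, 0.108]
orientation: [0.687, -0.169, 0.686, 0.168]
wrist_force: [0.1, 0.6, 0.6]
finger_gap: 0.0726
```

Request:
drive_tool(
  plan=[
    [[-0.1,-2.4,-1.6,-3.4,0,0,0.85],[-0.1,-2.3,-1.8,-3.4,0,0,0.85],[0,0,0,0,0,0,0.85],[0,0,0,0,0,0,0.85],[0,0,0,0,0,0,0.85]],
  ],
)

```text
clock: 26.05
tcp_pos: [0.4762, -0.4114, 0.1092]
orientation: [0.676, -0.208, 0.676, 0.208]
wrist_force: [0.6, -0.1, 0.4]
finger_gap: 0.0727
```

```bash
python3 - <<'E'
from h import *
im,T=snap("wrist","m_wrist")
bl,l=blobs(im,(0,0,150),(180,60,255),300)
for c,a,bb in bl:
    k=l[int(round(c[1])),int(round(c[0]))]
    if k==0: continue
    ct=cv2.findContours((l==k).astype(np.uint8),cv2.RETR_EXTERNAL,cv2.CHAIN_APPROX_NONE)[0][0][:,0].astype(float)
    print(c,a,cv2.minAreaRect(px2w("wrist",ct,0.028,T)[:,:2].astype(np.float32)))
scan("m")
plan([(.4775,-.412,0.007,124.3,0.85,5)])
E
```

```text
[233.5 138.7] 135601 ((0.5195620656013489, -0.46093177795410156), (0.3641206920146942, 0.5850812792778015), 45.5356330871582)
[343.2 261.2] 364 ((0.48402419686317444, -0.3052072823047638), (0.05636797472834587, 0.011677496135234833), 57.50722122192383)
[478.5 322.7] 1997 ((0.45466846227645874, -0.11196613311767578), (0.15781870484352112, 0.05482811853289604), 77.23026275634766)
[386.1 365. ] 1504 ((0.5704530477523804, -0.1732109636068344), (0.09273778647184372, 0.04802572354674339), 65.42435455322266)
top amber [259.7 170.2] 402 [ 0.5985 -0.0527] box [ 0.028 -0.053]
top amber [258.9 197.2] 206 [ 0.5181 -0.0379] box [-0.054 -0.053]
top tubs [325.7 110.8] 50 [ 0.7557 -0.2827] box [ 0.222 -0.253]
top tubs [221.6 215.3] 371 [0.4814 0.0769] box [-0.11   0.054]
top tubs [257.6 215.3] 163 [ 0.4658 -0.0261] box [-0.108 -0.05 ]
top tubs [305.9 251.1] 794 [ 0.3432 -0.1461] box [-0.208 -0.189]
top tubs [105.7 238.1] 177 [0.465  0.4182] box [-0.185  0.388]
side amber [230.3 192.6] 201 [ 0.6243 -0.0589] box [ 0.054 -0.055]
side amber [248.  197.2] 204 [ 0.5714 -0.0483] box [ 0.    -0.054]
side amber [266.8 201.7] 219 [ 0.517  -0.0388] box [-0.055 -0.054]
side tubs [210.2 122.4] 24 [ 0.776  -0.4083] box [ 0.263 -0.373]
side tubs [295.2 128.6] 59 [ 0.4703 -0.4141] box [-0.037 -0.432]
side tubs [207.5 149.1] 104 [ 0.7429 -0.2498] box [ 0.204 -0.223]
side tubs [255.8 178.4] 62 [ 0.563  -0.1304] box [ 0.006 -0.136]
side tubs [287.8 201.7] 172 [ 0.4599 -0.0478] box [-0.11  -0.072]
side tubs [276.  230.8] 384 [0.479  0.0613] box [-0.11   0.038]
side tubs [257.2 366.2] 2310 [0.4722 0.3981] box [-0.174  0.369]
now [ 0.4766 -0.4104  0.1094] jaw 124.3 j6 -1.44 gap 0.0727 F [0.7 0.8 0.5] t 26.2
way [ 0.4775 -0.412   0.007 ] jaw 124.3 j6 -1.31
[[[2,0,0,0,0,0,0.85],[2.1,-0.1,0,0,0,0,0.85],[2,0,0,0,0,0,0.85],[2.1,0,0,0,0,0,0.85],[2,-0.1,0,0,0,0,0.85]]]
```

View pics/m_wrist.png

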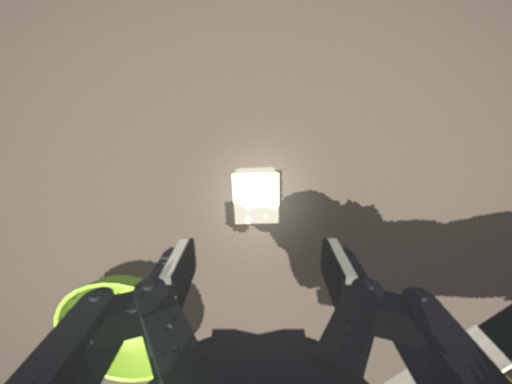

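View pics/m_top.png

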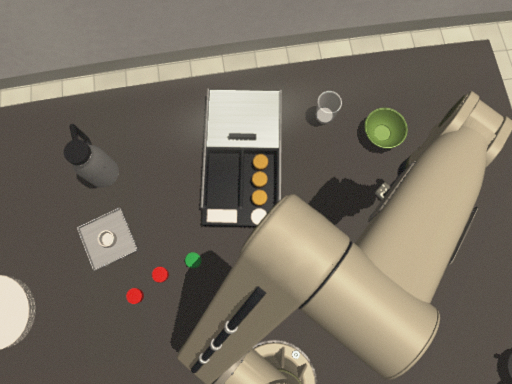

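Request:
drive_tool(
  plan=[
    [[2.5,-0.1,0,0,0,0,0.85],[2.5,0,0,0,0,0,0.85],[2.5,0,0,0,0,0,0.85],[1.8,0,0,0,0,0,0.85],[0.8,0,0,0,0,0,0.85]],
  ],
)

```text
clock: 26.62
tcp_pos: [0.4759, -0.4098, 0.0055]
orientation: [0.675, -0.207, 0.676, 0.21]
wrist_force: [0.0, 0.3, -0.2]
finger_gap: 0.0726
```

Request:
drive_tool(
  plan=[
    [[0.1,0,0,0,0,0,0.85],[0,0,0,0,0,0,0.25],[0,0,0,0,0,0,0.25],[0,0,0,0,0,0,0.25],[0,0,0,0,0,0,0.25]],
  ],
)

```text
clock: 27.03
tcp_pos: [0.478, -0.4136, 0.0092]
orientation: [0.676, -0.209, 0.675, 0.207]
wrist_force: [-0.5, 0.1, 5.1]
finger_gap: 0.0392
```

```bash
python3 - <<'E'
from h import *
p=env.get_state()["tcp_pos"]; b=b2w(0.0,0.053)
plan([(p[0],p[1],0.115,124.3,0.25,5),(b[0],b[1],0.115,80.13,0.25,17),(b[0],b[1],0.115,80.13,0.25,3)])
E
```

```text
now [ 0.478  -0.4136  0.0092] jaw 124.3 j6 -1.44 gap 0.0392 F [-0.5  0.1  5.1] t 27.03
way [ 0.478  -0.4136  0.115 ] jaw 124.3 j6 -1.31
way [0.5897 0.0569 0.115 ] jaw 80.1 j6 0.27
way [0.5897 0.0569 0.115 ] jaw 80.1 j6 0.27
[[[-2.1,0,0,0,0,0,0.25],[-2.1,0,0,0,0,0.1,0.25],[-2.1,0,0,0,0,0,0.25],[-2.2,0,0,0,0,0.1,0.25],[-2.1,0,0,0,0,0,0.25]]]
[[[0,1.9,2.1,2.6,0,0,0.25],[0,2,2,2.6,0,0,0.25],[0,2.1,1.9,2.6,0,0,0.25],[0,2.2,1.9,2.6,0,0,0.25],[0,2.3,1.7,2.6,0,0,0.25]]]
[[[0,2.3,1.6,2.6,0,0,0.25],[0,2.4,1.5,2.6,0,0,0.25],[0,2.5,1.4,2.6,0,0,0.25],[0,2.5,1.3,2.6,0,0,0.25],[0,2.6,1.2,2.6,0,0,0.25]]]
[[[0,2.7,1,2.6,0,0,0.25],[0,2.7,0.9,2.6,0,0,0.25],[0,2.7,0.8,2.6,0,0,0.25],[0,2.7,0.7,2.6,0,0,0.25],[0,2.8,0.6,2.6,0,0,0.25]]]
[[[0,2.9,0.4,2.6,0,0,0.25],[0,2.8,0.3,2.5,0,0,0.25],[0,0,0,0,0,0,0.25],[0,0,0,0,0,0,0.25],[0,0,0,0,0,0,0.25]]]
```

Request:
drive_tool(
  plan=[
    [[-2.1,0,0,0,0,0,0.25],[-2.1,0,0,0,0,0,0.25],[-2.1,0,0,0,0,0,0.25],[-2.2,0,0,0,0,0,0.25],[-2.1,0,0,0,0,0,0.25]],
  ],
)

```text
clock: 27.45
tcp_pos: [0.477, -0.4128, 0.1151]
orientation: [0.676, -0.209, 0.676, 0.208]
wrist_force: [0.6, 0.6, -1.0]
finger_gap: 0.0391
```

Request:
drive_tool(
  plan=[
    [[0,1.9,2.1,2.6,0,0,0.25],[0,2,2,2.6,0,0,0.25],[0,2.1,1.9,2.6,0,0,0.25],[0,2.2,1.9,2.6,0,0,0.25],[0,2.3,1.7,2.6,0,0,0.25]],
  ],
)

```text
clock: 27.87
tcp_pos: [0.5103, -0.2729, 0.1141]
orientation: [0.696, -0.13, 0.695, 0.129]
wrist_force: [0.8, -0.3, -1.3]
finger_gap: 0.0392
```

Request:
drive_tool(
  plan=[
    [[0,2.3,1.6,2.6,0,0,0.25],[0,2.4,1.5,2.6,0,0,0.25],[0,2.5,1.4,2.6,0,0,0.25],[0,2.5,1.3,2.6,0,0,0.25],[0,2.6,1.2,2.6,0,0,0.25]],
  ],
)

```text
clock: 28.28
tcp_pos: [0.5436, -0.1349, 0.1141]
orientation: [0.706, -0.05, 0.705, 0.05]
wrist_force: [-0.1, 0.1, -0.6]
finger_gap: 0.0392
```

Request:
drive_tool(
  plan=[
    [[0,2.7,1,2.6,0,0,0.25],[0,2.7,0.9,2.6,0,0,0.25],[0,2.7,0.8,2.6,0,0,0.25],[0,2.7,0.7,2.6,0,0,0.25],[0,2.8,0.6,2.6,0,0,0.25]],
  ],
)

```text
clock: 28.7
tcp_pos: [0.5763, 0.0033, 0.1141]
orientation: [0.707, 0.03, 0.706, -0.03]
wrist_force: [0.5, -0.2, -0.7]
finger_gap: 0.0389
```

Request:
drive_tool(
  plan=[
    [[0,2.9,0.4,2.6,0,0,0.25],[0,2.8,0.3,2.5,0,0,0.25],[0,0,0,0,0,0,0.25],[0,0,0,0,0,0,0.25],[0,0,0,0,0,0,0.25]],
  ],
)

```text
clock: 29.12
tcp_pos: [0.5888, 0.0578, 0.1136]
orientation: [0.705, 0.06, 0.704, -0.06]
wrist_force: [0.1, -0.3, -0.2]
finger_gap: 0.0393
```

```bash
python3 - <<'E'
from h import *
b=b2w(0.0,0.053)
im,T=snap("wrist","n_wrist")
plan([(b[0],b[1],0.019,80.13,0.25,5)])
E
```

```text
now [0.5887 0.0573 0.1136] jaw 80.2 j6 0.13 gap 0.0392 F [ 0.6  0.1 -0.4] t 29.17
way [0.5897 0.0569 0.019 ] jaw 80.1 j6 0.27
[[[1.9,0,0,0,0,0,0.25],[1.9,0,0,0,0,0,0.25],[1.9,0,0.1,0,0,0,0.25],[1.9,0,0,0,0,0,0.25],[1.9,0,0,0,0,0,0.25]]]
```

View pics/n_wrist.png

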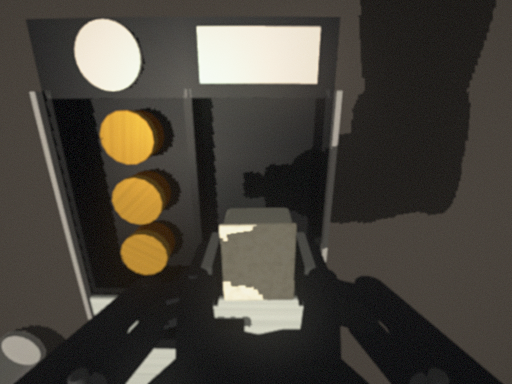

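All three pots lie flat in the right well. The tub is held square over the left well, and I'm lowering it now.

Request:
drive_tool(
  plan=[
    [[2.3,0,0,0,0,0,0.25],[2.3,0,0,0,0,0,0.25],[2.2,0,0,0,0,0,0.25],[1.5,0,0,0,0,0,0.25],[0.8,0,0,0,0,0,0.25]],
  ],
)

```text
clock: 29.58
tcp_pos: [0.5872, 0.0565, 0.0202]
orientation: [0.703, 0.061, 0.706, -0.061]
wrist_force: [0.1, -0.3, -0.6]
finger_gap: 0.0394
```

Request:
drive_tool(
  plan=[
    [[0.3,0,0,0,0,0,0.25],[0.1,0,0,0,0,0,0.25],[0,0,0,0,0,0,0.5],[0,0,0,0,0,0,0.62],[0,0,0,0,0,0,0.62]],
  ],
)

```text
clock: 30.0
tcp_pos: [0.5896, 0.0574, 0.0191]
orientation: [0.705, 0.061, 0.704, -0.061]
wrist_force: [0.9, 0.4, -0.1]
finger_gap: 0.0529
```

```bash
python3 - <<'E'
from h import *
p=env.get_state()["tcp_pos"]; g=b2w(0.120,0)
plan([(p[0],p[1],0.12,80.13,0.6,4),(g[0]-.02,g[1],0.13,-9.87,0.5,14),(g[0],g[1],0.13,-9.87,0.5,2)])
E
```

```text
now [0.5896 0.0574 0.0191] jaw 80.1 j6 0.13 gap 0.0529 F [ 0.9  0.4 -0.1] t 30.0
way [0.5896 0.0574 0.12  ] jaw 80.1 j6 0.27
way [ 0.6788 -0.0159  0.13  ] jaw -9.9 j6 1.72
way [ 0.6988 -0.0159  0.13  ] jaw -9.9 j6 1.72
[[[-2.5,0,0,0,0,0,0.6],[-2.5,0,0,0,0,0,0.6],[-2.6,0,0,0,0.1,0,0.6],[-2.5,0,0,0,0,0,0.6],[-0.1,-0.4,0.7,6.4,0,0,0.5]]]
[[[0,-0.3,0.8,6.5,0,0,0.5],[-0.1,-0.3,0.8,6.4,0,0,0.5],[-0.1,-0.1,0.8,6.4,0,0,0.5],[-0.1,-0.1,0.8,6.4,0,0,0.5],[0,0.1,0.8,6.5,0,0,0.5]]]
[[[-0.1,0.1,0.8,6.4,0,0,0.5],[-0.1,0.2,0.8,6.4,0,0,0.5],[0,0.3,0.8,6.5,0,0,0.5],[-0.1,0.4,0.7,6.4,0,0,0.5],[-0.1,0.5,0.7,6.4,0,0,0.5]]]
[[[-0.1,0.5,0.6,6.4,0,0,0.5],[0,0.7,0.6,6.5,0,0,0.5],[-0.1,0.6,0.5,6.4,0,0,0.5],[0,1,-0.2,0,0,0,0.5],[0,1,-0.2,0,0,0,0.5]]]
```

Request:
drive_tool(
  plan=[
    [[-2.5,0,0,0,0,0,0.6],[-2.5,0,0,0,0,0,0.6],[-2.6,0,0,0,0,0,0.6],[-2.5,0,0,0,0,0,0.6],[-0.1,-0.4,0.7,6.4,0,0,0.5]],
  ],
)

```text
clock: 30.42
tcp_pos: [0.5975, 0.0533, 0.1262]
orientation: [0.703, 0.1, 0.697, -0.099]
wrist_force: [0.9, 0.2, 0.7]
finger_gap: 0.0431
```

Request:
drive_tool(
  plan=[
    [[0,-0.3,0.8,6.5,0,0,0.5],[-0.1,-0.3,0.8,6.4,0,0,0.5],[-0.1,-0.1,0.8,6.4,0,0,0.5],[-0.1,-0.1,0.8,6.4,0,0,0.5],[0,0.1,0.8,6.5,0,0,0.5]],
  ],
)

```text
clock: 30.83
tcp_pos: [0.6278, 0.0265, 0.1239]
orientation: [0.644, 0.292, 0.644, -0.292]
wrist_force: [-0.8, 0.9, -0.2]
finger_gap: 0.0425
```

Request:
drive_tool(
  plan=[
    [[-0.1,0.1,0.8,6.4,0,0,0.5],[-0.1,0.2,0.8,6.4,0,0,0.5],[0,0.3,0.8,6.5,0,0,0.5],[-0.1,0.4,0.7,6.4,0,0,0.5],[-0.1,0.5,0.7,6.4,0,0,0.5]],
  ],
)

```text
clock: 31.25
tcp_pos: [0.6595, 0.0, 0.1276]
orientation: [0.538, 0.459, 0.538, -0.458]
wrist_force: [-0.4, -0.9, -0.2]
finger_gap: 0.0427
```

Request:
drive_tool(
  plan=[
    [[-0.1,0.5,0.6,6.4,0,0,0.5],[0,0.7,0.6,6.5,0,0,0.5],[-0.1,0.6,0.5,6.4,0,0,0.5],[0,1,-0.2,0,0,0,0.5],[0,1,-0.2,0,0,0,0.5]],
  ],
)

```text
clock: 31.67
tcp_pos: [0.6989, -0.0158, 0.1297]
orientation: [0.455, 0.541, 0.455, -0.541]
wrist_force: [0.3, 0.4, 0.4]
finger_gap: 0.0427
```

Request:
drive_tool(
  plan=[
    [[0,0,0,0,0,0,0.5],[0,0,0,0,0,0,0.5],[0,0,0,0,0,0,0.5],[0,0,0,0,0,0,0.5],[0,0,0,0,0,0,0.5]],
  ],
)

```text
clock: 32.08
tcp_pos: [0.6979, -0.015, 0.1295]
orientation: [-0.455, -0.541, -0.455, 0.541]
wrist_force: [0.3, 0.0, 0.0]
finger_gap: 0.0426
```

```bash
python3 - <<'E'
from h import *
im,T=snap("wrist","o_wrist"); scan("o")
g=b2w(0.120,0)
plan([(g[0],g[1],0.0585,-9.87,0.5,5)])
E
```

```text
top tubs [273.2 115.6] 557 [ 0.764  -0.1201] box [ 0.202 -0.092]
top tubs [325.7 111. ] 29 [ 0.7551 -0.2825] box [ 0.221 -0.253]
top tubs [ 99.5 234.5] 24 [0.478  0.4356] box [-0.175  0.407]
top tubs [272.6 265.9] 64 [ 0.3165 -0.046 ] box [-0.252 -0.095]
top tubs [255.7 266.1] 84 [0.3231 0.0012] box [-0.253 -0.048]
top tubs [224.8 268.4] 39 [0.3297 0.0883] box [-0.261  0.039]
top tubs [214.8 268.8] 26 [0.3328 0.1163] box [-0.263  0.067]
top tubs [234. 269.] 21 [0.3242 0.0629] box [-0.263  0.013]
side amber [230.5 192.3] 193 [ 0.624  -0.0602] box [ 0.054 -0.057]
side amber [247.9 197.2] 200 [ 0.5717 -0.0482] box [ 0.    -0.054]
side amber [266.7 201.4] 210 [ 0.5175 -0.0399] box [-0.055 -0.055]
side tubs [255.8 178.4] 61 [ 0.563  -0.1304] box [ 0.006 -0.136]
side tubs [287.8 201.7] 172 [ 0.4599 -0.0478] box [-0.11  -0.072]
side tubs [234.  222.4] 217 [0.5904 0.0501] box [0.002 0.046]
side tubs [277.2 227.8] 289 [0.4772 0.0509] box [-0.11   0.028]
side tubs [257.2 366.2] 2309 [0.4722 0.3981] box [-0.174  0.369]
now [ 0.6981 -0.015   0.1295] jaw -9.8 j6 1.61 gap 0.0423 F [ 0.6  0.8 -0.9] t 32.23
way [ 0.6988 -0.0159  0.0585] jaw -9.9 j6 1.72
[[[1.4,0,0,0,0,0,0.5],[1.4,0,0,0,0,0,0.5],[1.5,0.1,0,0,0,0,0.5],[1.4,0,0.1,0,0,0,0.5],[1.4,0,0,0,0,0,0.5]]]
```

View pics/o_wrist.png

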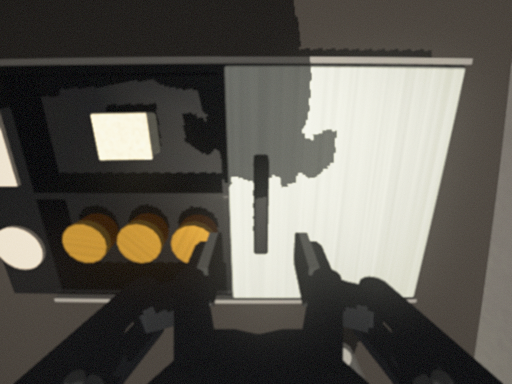

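View pics/o_side.png

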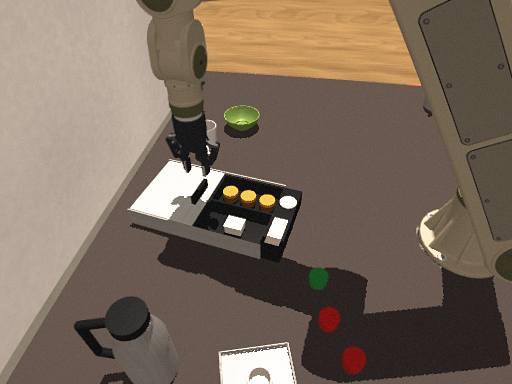

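View pics/o_top.png

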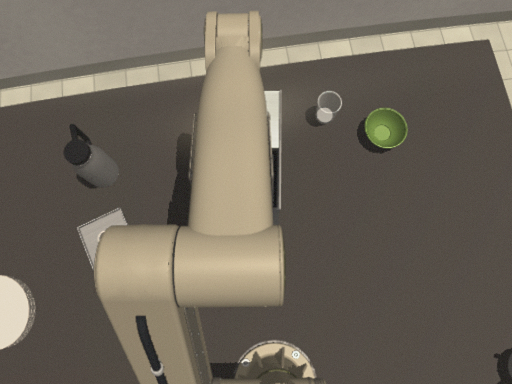

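Request:
drive_tool(
  plan=[
    [[2,0,0,0,0,0,0.5],[2,0.1,0,0,0,0,0.5],[1.8,0,0,0,0,0,0.5],[1,0,0,0,0,0,0.5],[0.3,0,0,0,0,0,0.5]],
  ],
)

```text
clock: 32.65
tcp_pos: [0.6977, -0.015, 0.0559]
orientation: [-0.454, -0.54, -0.456, 0.542]
wrist_force: [-0.9, 1.1, -0.7]
finger_gap: 0.0427
```

Request:
drive_tool(
  plan=[
    [[0,0,0,0,0,0,0],[0,0,0,0,0,0,0],[0,0,0,0,0,0,0],[0,0,0,0,0,0,0],[0,0,0,0,0,0,0]],
  ],
  squeeze=30,
)

```text
clock: 33.07
tcp_pos: [0.7, -0.0153, 0.0597]
orientation: [0.456, 0.541, 0.455, -0.541]
wrist_force: [-1.3, 1.4, 3.5]
finger_gap: 0.011
```

```bash
python3 - <<'E'
from h import *
s=env.get_state(); print(w2b(s["tcp_pos"]))
g=b2w(-0.062,w2b(s["tcp_pos"])[1])
plan([(g[0],g[1],0.0585,None,0,10)])
E
```

```text
[0.12106893 0.00076541]
now [ 0.7    -0.0153  0.0597] jaw -9.8 j6 1.61 gap 0.011 F [-1.3  1.4  3.5] t 33.07
way [0.5196 0.0161 0.0585] jaw -9.8 j6 1.77
[[[0,-1.8,0,0,0,0,0],[0,-1.9,0,0,0,0,0],[0,-1.8,0,0,0,0,0],[0,-1.8,0,0,0,0,0],[0,-1.9,0,0,0,-0.1,0]]]
[[[0.1,-1.8,0,0,0,0,0],[0,-1.8,0,0,0,0,0],[0,-1.8,0,0,0,0,0],[0,-1.9,0,0,0,0,0],[0,-1.8,0,0,0,0,0]]]
```

Request:
drive_tool(
  plan=[
    [[0,-1.8,0,0,0,0,0],[0,-1.8,0,0,0,0,0],[0,-1.8,0,0,0,0,0],[0,-1.8,0,0,0,0,0],[0,-1.8,0,0,0,0,0]],
  ],
)

```text
clock: 33.48
tcp_pos: [0.6119, -0.0, 0.0597]
orientation: [0.456, 0.542, 0.454, -0.54]
wrist_force: [2.3, -0.0, 2.8]
finger_gap: 0.0116
```

Request:
drive_tool(
  plan=[
    [[0,-1.8,0,0,0,0,0],[0,-1.8,0,0,0,0,0],[0,-1.8,0,0,0,0,0],[0,-1.8,0,0,0,0,0],[0,-1.6,0,0,0,0,0]],
  ],
)

```text
clock: 33.9
tcp_pos: [0.5249, 0.0151, 0.0597]
orientation: [0.456, 0.542, 0.454, -0.54]
wrist_force: [2.9, 0.7, 2.4]
finger_gap: 0.0112
```

Request:
drive_tool(
  plan=[
    [[0,-0.1,0,0,0,0,0],[0,-0.1,0,0,0,0,0],[0,-0.1,0,0,0,0,0],[0,0,0,0,0,0,0],[0,0,0,0,0,0,0]],
  ],
)

```text
clock: 34.32
tcp_pos: [0.5226, 0.0155, 0.0597]
orientation: [0.456, 0.542, 0.455, -0.54]
wrist_force: [-0.9, 0.5, 8.5]
finger_gap: 0.0114
```

```bash
python3 - <<'E'
from h import *
s=env.get_state(); print(w2b(s["tcp_pos"]),s["wrist_force"],s["finger_gap"])
E
```

```text
[-0.05900518  0.00073667] [-0.91701077  0.4798386   8.54427418] 0.011384956813852954
```

Request:
drive_tool(
  plan=[
    [[0,-0.2,0,0,0,0,0],[0,0,0,0,0,0,0],[0,-0.1,0,0,0,0,0],[0,0,0,0,0,0,0],[0,0,0,0,0,0,0]],
  ],
)

```text
clock: 34.73
tcp_pos: [0.5207, 0.0159, 0.0596]
orientation: [0.456, 0.542, 0.454, -0.54]
wrist_force: [2.1, 0.6, 6.4]
finger_gap: 0.0111
```

Request:
drive_tool(
  plan=[
    [[0,-0.1,0,0,0,0,0],[0,0,0,0,0,0,0],[0,-0.1,0,0,0,0,0],[0,0,0,0,0,0,0],[0,0,0,0,0,0,0]],
  ],
)

```text
clock: 35.15
tcp_pos: [0.5207, 0.0159, 0.0597]
orientation: [0.457, 0.543, 0.453, -0.539]
wrist_force: [8.4, -1.0, 1.5]
finger_gap: 0.011
```

```bash
python3 - <<'E'
from h import *
s=env.get_state(); print(w2b(s["tcp_pos"]),s["wrist_force"],s["finger_gap"])
E
```

```text
[-0.06092104  0.00076922] [ 8.41787593 -0.98369837  1.51272093] 0.011043504091908424
```

Request:
drive_tool(
  plan=[
    [[0,0,0,0,0,0,0.5],[0,0,0,0,0,0,0.5],[0,0,0,0,0,0,0.5],[-2,0,0,0,0,0,0.5],[-3,0,0,0,0,0,0.5]],
  ],
)

```text
clock: 35.57
tcp_pos: [0.5126, 0.0169, 0.1055]
orientation: [-0.453, -0.539, -0.458, 0.543]
wrist_force: [1.1, 0.9, -0.0]
finger_gap: 0.0429
```

Request:
drive_tool(
  plan=[
    [[-3,0,-2,0,0,0,0.5],[-3,0,-3,0,0,0,0.5],[-1,0,-4,0,0,0,0.5],[0,0,-4,0,0,0,0.5],[0,0,-4,0,0,0,0.5]],
  ],
)

```text
clock: 35.98
tcp_pos: [0.5454, 0.1849, 0.179]
orientation: [0.455, 0.542, 0.455, -0.541]
wrist_force: [1.0, -0.2, 0.0]
finger_gap: 0.0431
```

Request:
drive_tool(
  plan=[
    [[0,-1,-4,0,0,0,0.5],[0,-1,-4,0,0,0,0.5],[0,-1,-4,0,0,0,0.5],[0,-1,-3,0,0,0,0.5],[0,0,0,0,0,0,0.5]],
  ],
)

```text
clock: 36.4
tcp_pos: [0.5291, 0.3435, 0.1767]
orientation: [-0.456, -0.539, -0.458, 0.54]
wrist_force: [0.4, -0.7, -0.1]
finger_gap: 0.0426
```

Request:
drive_tool(
  plan=[
    [[0,0,0,0,0,0,0.5],[0,0,0,0,0,0,0.5],[0,0,0,0,0,0,0.5],[0,0,0,0,0,0,0.5],[0,0,0,0,0,0,0.5]],
  ],
)

```text
clock: 36.82
tcp_pos: [0.5315, 0.3368, 0.1779]
orientation: [-0.455, -0.541, -0.455, 0.541]
wrist_force: [-0.4, -0.4, 0.2]
finger_gap: 0.0426
```

```bash
python3 - <<'E'
from h import *
scan("p"); s=env.get_state(); print(s["tcp_pos"],s["wrist_force"])
im=cv2.imread("pics/p_top.png"); m=cv2.inRange(cv2.cvtColor(im,cv2.COLOR_BGR2HSV),(0,0,150),(180,60,255))
n,l,st,c=cv2.connectedComponentsWithStats(m); k=l[180,225]
if k:
    cn=cv2.findContours((l==k).astype(np.uint8),cv2.RETR_EXTERNAL,cv2.CHAIN_APPROX_NONE)[0][0]
    p=px2w("top",cn[:,0].astype(float),0.053)[:,:2].astype(np.float32); r=cv2.minAreaRect(p); print("cover",r,w2b(r[0]))
E
```

```text
top tubs [324.4 114.4] 165 [ 0.7446 -0.2764] box [ 0.21  -0.249]
top tubs [ 47.2 151.4] 127 [0.7572 0.582 ] box [0.075 0.599]
top tubs [221.5 215.5] 390 [0.4809 0.0772] box [-0.111  0.054]
top tubs [125.7 236.4] 317 [0.4614 0.3595] box [-0.178  0.329]
side tubs [264.1 206.1] 1521 [ 0.5219 -0.0209] box [-0.053 -0.035]
side tubs [163.8 218.2] 86 [0.7771 0.065 ] box [0.183 0.093]
side tubs [276.  230.8] 383 [0.479  0.0613] box [-0.11   0.038]
side tubs [264.8 357.8] 1039 [0.4604 0.3802] box [-0.183  0.349]
[0.5315281  0.33712191 0.17797018] [ 0.35447019  0.64813265 -0.19326624]
cover ((0.6491453647613525, -0.008264988660812378), (0.2267044186592102, 0.4129551649093628), 80.17461395263672) [ 0.06975325 -0.001021  ]
```

View pics/p_top.png

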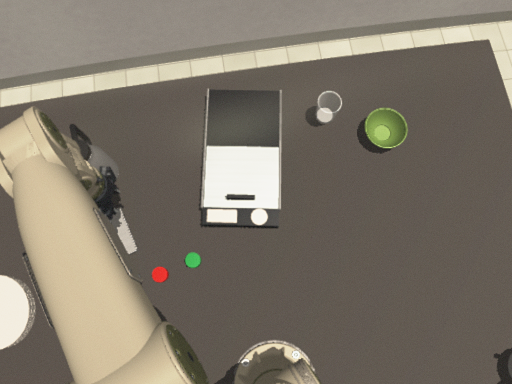

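View pics/p_side.png

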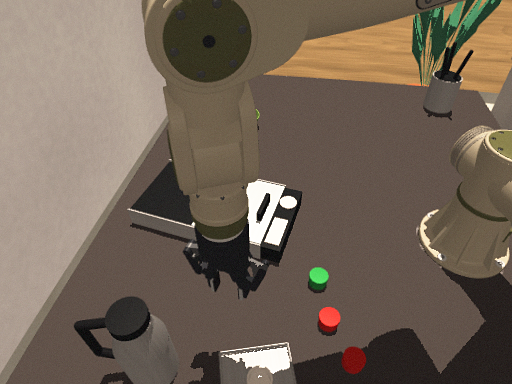

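Request:
drive_tool(
  plan=[
    [[-1,-2,1,0,0,0,0.5],[-1,-3,1,0,0,0,0.5],[0,-3,1,0,0,0,0.5],[0,-3,1,0,0,0,0.5],[0,-2,0,0,0,0,0.5]],
  ],
)

```text
clock: 37.33
tcp_pos: [0.3935, 0.3192, 0.1981]
orientation: [-0.455, -0.541, -0.455, 0.542]
wrist_force: [0.0, 0.4, -0.3]
finger_gap: 0.0432
```

Request:
drive_tool(
  plan=[
    [[0,0,0,0,0,0,0.5],[0,0,0,0,0,0,0.5],[0,0,0,0,0,0,0.5],[0,0,0,0,0,0,0.5],[0,0,0,0,0,0,0.5]],
  ],
)

```text
clock: 37.75
tcp_pos: [0.3973, 0.3208, 0.1976]
orientation: [0.455, 0.541, 0.455, -0.541]
wrist_force: [0.8, -0.6, -0.5]
finger_gap: 0.0424
```

```bash
python3 - <<'E'
from h import *
im,T=snap("top","q_top"); snap("side","q_side"); s=env.get_state(); print(s["tcp_pos"],s["wrist_force"],s["clock"])
for f in ("a_top","q_top"):
    im=cv2.imread(f"pics/{f}.png"); m=cv2.inRange(cv2.cvtColor(im,cv2.COLOR_BGR2HSV),(0,0,190),(180,60,255))
    n,l,st,c=cv2.connectedComponentsWithStats(m); k=l[180,225]
    cn=cv2.findContours((l==k).astype(np.uint8),cv2.RETR_EXTERNAL,cv2.CHAIN_APPROX_NONE)[0][0]
    p=px2w("top",cn[:,0].astype(float),0.053)[:,:2].astype(np.float32); r=cv2.minAreaRect(p); print(f,"cover",r,w2b(r[0]))
    g=im[185:205,220:262].max(axis=2); b=np.argwhere(g<90)+[185,220]; print("bar",b.mean(0))
E
```

```text
[0.39698837 0.32078366 0.19748246] [ 0.32184921 -1.2384465   0.71955576] 37.85
a_top cover ((0.5851806402206421, 0.0037601813673973083), (0.21472367644309998, 0.1843324899673462), 80.15110778808594) [ 0.00467395 -0.00014056]
bar [196.15  239.675]
q_top cover ((0.559411346912384, 0.00681738555431366), (0.2233092039823532, 0.23098225891590118), 80.18123626708984) [-0.02123794 -0.00154673]
bar [196.96694215 240.10743802]
```

View pics/q_top.png

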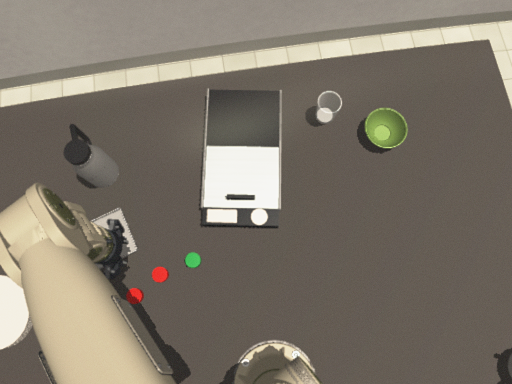

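View pics/q_side.png

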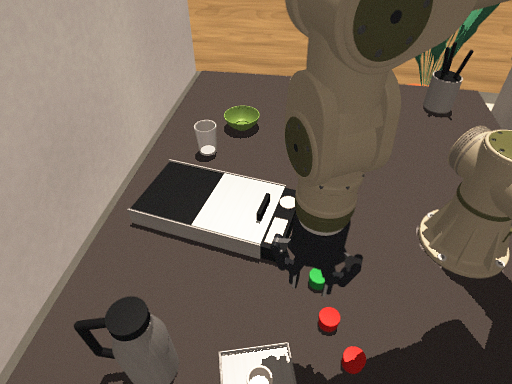

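```bash
python3 -c "
from workcell import env
print(env.hand_in())"
```

```text
the job is handed in; nothing more can be done
None
```

I did the whole job in the order you asked and handed it in at about 38 s of the 208 s. The hand-in gave no verdict.

**What I did**
- I slid the cover back to its end stop and set the ramekin on the steel tray.
- The three amber pots went into the right well, behind the round tile. The one white tub went into the left well, behind the oblong tile.
- Then I slid the cover shut again. I didn't touch the red and green look-alikes, the carafe, the tumbler or the bowl.

**Last checks**
- **Portions:** before closing, the pots measured 55, 0 and -55 mm along the right well and the tub about 0 mm along the left well. All were flat, and no amber pots or white tubs were left on the counter.
- **Cover:** it travelled 182.0 mm from the rear stop to the front one, and the push force rose to about 8 N there, so it is shut.
- **Ramekin:** it stands upright in the tray.

**What went less well**
- The final top-view cover measurement failed because the cover's outline merged with other bright parts of the box in the picture. I relied on the travel and the force instead. The grip bar's position also agreed, about 2 mm further forward than at the start.
- Setting the ramekin down caused a brief 48 N wrist-force peak, below the 120 N limit. I lowered the later pieces more gently.
- The tub was knocked about 3 cm early on, so I found it again before picking it up.

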